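Pack the service case

ROBOT

A 6-joint arm with a two-finger parallel gripper is mounted at the origin on the work surface. World frame = base frame: x ahead of the robot, y to its left, z up, the work surface at z = 0. Lengths are in mm, angles in rad, forces in N, time in s.
With the tool pointing down it reaches from about 350 to 775 mm from the base axis. Payload 7.3 kg.
Tool frame: the origin (TCP) lies at the very end of the fingers, on their centre line; the grasp point (between the pads) lies 19 mm behind it; z points along the fingers, y is the line along which they close (so a half turn about z gives the same grasp; the last joint's range is limited). The gripper opens to 92 mm and grips with 3 to 60 N. Pads are 19 mm wide; open, the fingers measure 130 mm over their backs; the gripper's body (75 mm by 190 mm) begins 47 mm behind the grasp point.
Start: joints at [-1.484, 0.342, 1.524, -0, 1.275, -0.146], TCP at [121.14, -510.852, 226.741] pointing down, gripper open.
Joint ranges: [-2.53, 2.53], [-0.77, 2.02], [0.04, 2.7], [-1, 4.14], [0.28, 2.66], [-3.11, 3.11]. Speed limits (rad/s): [2.57, 2.57, 3.14, 3.14, 3.14, 3.14].

INTERFACE

Orientations are given as a unit quaternion [x, y, z, w].
In Python, from station import * gives the robot as it stands.
- The arm moves only by the tool send_rows, never from a script. Its argument "series" is a list of rows, each a list of 3 entries, a list of its own where there are three numbers: the opening, from -1 (shut) to 1 (fully open), then the shift along the tool's x, y, z as a fraction of full scale, then the turn, a rotation vector about the tool's x, y, z as a fraction of full scale. In form: [[claw, [tx, ty, tz], [ax, ay, az]], ...]. A call has 1 to 8 rows; each row shifts and turns the commanded pose from where the row before left it, along the tool's axes as they then stand; what a row does not reach is not made up. Full scale, the value 1, is 25 mm for a shift and 4 degrees for a turn. A row lasts 1/12 s, in which the tool goes at most 41.7 mm and 7.16 degrees, less where a joint would pass 70% of its speed; a pose out of reach is approached as far as the arm can. A call with a number of a shift or a turn outside -1 to 1 is refused whole. A call with a gripper value outside its range is refused whole. The fingers move at their own pace and stop on an object; "squeeze" is the grip in N (left out, the last holds). Time passes only in rows, so rows that do not move let the fingers close. It gives the time, the measured TCP pose, the force, the opening and the grip force at its end, in the units of the state.
- get_obs(): the state, without advancing time (a new reading comes with each control period).
- snapshot(name): name is "side" or "top"; returns the picture (400x640x3 uint8, red, green, blue); there is no depth.
- camera_info(name): a dict with "camera_matrix" (3x3 intrinsics, pixels), "view" (4x4, takes a point from world to camera coordinates). Camera axes: x right, y down, z forward; pixel columns grow to the right and rows downward; lengths in mm; the calibration is good to about 2 mm. A picture is of the moment at which its call begins. camera_info takes no time and is no camera call.
- sign_off(): hands the job in; it is judged then, once.
Trained networks look in the newest picture that a camera, given by its name, has taken for a name from the list of things; names that differ only in an ending like _2 or _b are one class to them, and where a whole thing is asked for, a point or a joint stands for the part that bears it (a point fixed in the world has none). Each returns a list of dicts, best first, with "score" (0 to 1); they miss things now and then, are a little off and sometimes report something else, mostly with a low value. They report only what shows in the picture. A call takes as long as a camera call. They do not tell look-alikes from the thing itself.
- look_for(camera, name): "box" ([left, top, right, bottom] in pixels, round what is visible of it).
The state is a dict: "t": time; "joint_pos": joint angles; "qvel": joint speeds; "effort": joint torques, N m; "ee_pos": TCP position; "orientation": TCP orientation; "ft_force": force on the tool from outside, world axes, zero at the start; "ft_torque": the same for the moment, N m; "width": finger opening in mm; "finger_force": force on a finger pad.
Only numpy, scipy, OpenCV 4.12 (cv2) and the standard library are available. Lean on these libraries where they do the work, as an engineer would, in place of code of your own. Each camera call takes 0.05 s, during which the arm holds its last target. There are 200 camera calls.

TASK

Pack the black service case: fold its half-open lid back until it stands upright at 90 degrees, and with the lid left standing like that pile all the aluminium plates squarely on one another on the white outline inside the case (lying as the outline does), and put the yellow spool over the white spindle, right down on the case floor. When everything is in, fold the lid fully shut. Do not knock over the green bottle.

Things in the scene. Friction and masses are not known exactly. Their poses are not given: they have to be found in the camera images.
- case: Black open-topped service case standing fixed on the bench, outside 180 (x, front to back) x 300 (y) x 60 mm high, walls and floor 5 mm thick, grey inside (inner floor 170 x 290 mm, 5 mm above the bench). Origin: centre of its underside; x points from the front wall (nearest the robot) to the back wall, where the lid is hinged; y along the hinge, z up. Its position and yaw vary.
- lid (a joint): Angle of the case's black lid (rad): 0 = shut flat on the rim, 1.57 = standing upright, grows as the lid folds up and back; stop at 2.1. The lid is a stiff panel 180 x 300 x 8 mm, 0.2 kg, hinged along the top of the back wall; the hinge is stiff (about 0.27 N m), so the lid stays at whatever angle it is left.
- lid_hinge (a point): Midpoint of the lid's hinge line, which runs along the case's y at the top of its back wall (90 mm behind the case's centre, 60 mm above the bench). The frame turns with the lid: its -x runs along the panel's inner face to the free edge (180 mm away), its z is the normal of the outer face, which lies at z = 8 mm.
- lid_handle (a point): Centre of the steel knob (about 30 mm across) on the lid's outer face, 35 mm out from that face, on the middle line, 150 mm from the hinge.
- outline (a point): Centre, on the inner floor, of the white rectangular outline (78 x 58 mm outside) that marks where the pile of plates goes, long side along the case's x. In the case's frame it is at x = -12, y = -40 mm. Axes as the case's.
- spindle_foot (a point): Foot, on the inner floor, of the fixed upright white spindle, 14 mm in diameter and 34 mm high, in the case's frame at x = -12, y = +85 mm.
- spool: Yellow spool (a wound reel), 56 mm in diameter, 30 mm high, with a 22 mm bore right through. Lies flat on the bench, bore upright. Origin: centre of its underside; z along the bore.
- stopper: Small red plastic bottle stopper among the plates, 28 mm across, 20 mm high. Not part of the job.
- wine: Green glass bottle, 72 mm across and 220 mm high, standing at the back of the bench behind the plates; must not be knocked over. Origin: centre of its underside; z up.
- plate1: Grey aluminium plate with a dark dot at each corner, 70 (x) x 48 (y) x 10 mm, 0.09 kg, lying flat on the bench (may be absent). Origin: centre of its underside; x along its long side, z up. All plates are alike and either way round is right.
- plate2: Grey aluminium plate with a dark dot at each corner, 70 (x) x 48 (y) x 10 mm, 0.09 kg, lying flat on the bench (may be absent). Origin: centre of its underside; x along its long side, z up. All plates are alike and either way round is right.
- plate3: Grey aluminium plate with a dark dot at each corner, 70 (x) x 48 (y) x 10 mm, 0.09 kg, lying flat on the bench (may be absent). Origin: centre of its underside; x along its long side, z up. All plates are alike and either way round is right.
- plate4: Grey aluminium plate with a dark dot at each corner, 70 (x) x 48 (y) x 10 mm, 0.09 kg, lying flat on the bench (may be absent). Origin: centre of its underside; x along its long side, z up. All plates are alike and either way round is right.
Not all that is in view belongs to the job. What is shaped like the plate2 but orange or turquoise is not meant.

How it is judged:
By the outcome, as a careful person would: the job done as asked, in the order asked, and still so for the second after the job is handed in, with the robot touching nothing.
Of plate1, plate2, plate3, plate4 only 2 to 4 are there at a start; the rules pass over those that are not, and their reading is None.
At some moment in a run one of plate1, plate2, plate3, plate4, spool may be knocked a few centimetres aside while the robot is not near it.
It also fails if it takes over 210 s, if anything falls off the work surface, if the arm or the gripper's body presses on something with over 40 N, if the wrist force passes 120 N, or if a joint passes its speed limit or range.

## Working session

There is one attempt and no reset: what is moved stays moved. The work goes in short steps, Python scripts to look and compute and a tool call to move; the robot and the scene stay as the last step left them, time stands still between calls to the robot, and variables do not carry over. Pictures are saved under pics/ and viewed, at most 18 in all, crops included, and the job is handed in when it is done.

Besides the shell and the picture viewer there is one more tool, called after "Call:" as name(argument=value, ...), one argument or row to a line, values as JSON. send_rows: Moves the arm, as the interface text tells. Its arguments: {"type":"object","properties":{"series":{"type":"array","items":{"type":"array"}},"squeeze":{"type":"number"}},"required":["series"]}

```bash
ls; mkdir -p pics
python3 - <<'E'
from station import *
import cv2
print(get_obs())
for n in ("side","top"):
    im=snapshot(n); cv2.imwrite(f"pics/{n}0.png",im[:,:,::-1])
    c=camera_info(n); print(n,c["camera_matrix"],c["view"])
E
```

```text
pics
{'t': 0.0, 'joint_pos': array([-1.48404199e+00,  3.42721419e-01,  1.52501370e+00, -5.49377091e-06,
        1.27541710e+00, -1.45990329e-01]), 'qvel': array([ 0.00127378, -0.0001114 , -0.00022441,  0.00106117, -0.00013108,
        0.00086869]), 'effort': array([ 4.20894594e-04, -4.31240952e+01, -2.44216257e+01,  7.18799606e-02,
        5.60735771e-02, -1.18567600e-04]), 'ee_pos': array([ 121.07961705, -510.42358139,  226.04680757]), 'orientation': array([ 9.93235983e-01,  1.16110608e-01,  2.04660980e-05, -7.79519147e-04]), 'ft_force': array([ 0.7282378 ,  0.25839348, -0.31355933]), 'ft_torque': array([ 0.03508547, -0.00445897,  0.00159086]), 'finger_force': 0.0, 'width': 91.51267441255214}
side [[435.76677975   0.         314.24647846]
 [  0.         435.76677975 199.40815132]
 [  0.           0.           1.        ]] [[-9.41531284e-01 -3.36658290e-01  1.34177775e-02  4.25553973e+02]
 [-2.00356157e-01  5.27429105e-01 -8.25636693e-01  2.22901162e+02]
 [ 2.70880511e-01 -7.80051110e-01 -5.64042564e-01  7.69840854e+02]
 [ 0.00000000e+00  0.00000000e+00  0.00000000e+00  1.00000000e+00]]
top [[493.6519722    0.         313.80613857]
 [  0.         493.6519722  196.02885267]
 [  0.           0.           1.        ]] [[ 1.60267147e-02 -9.99835112e-01 -8.53779685e-03 -5.48801907e+01]
 [-9.93812139e-01 -1.49903642e-02 -1.10057808e-01  5.13188375e+02]
 [ 1.09911676e-01  1.02488312e-02 -9.93888517e-01  1.28016186e+03]
 [ 0.00000000e+00  0.00000000e+00  0.00000000e+00  1.00000000e+00]]
```

View pics/top0.png

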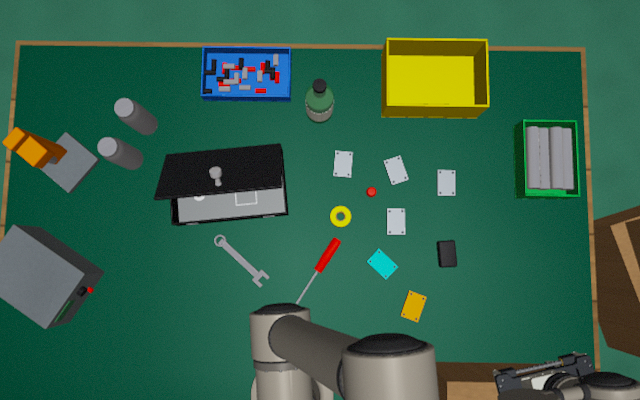

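View pics/side0.png

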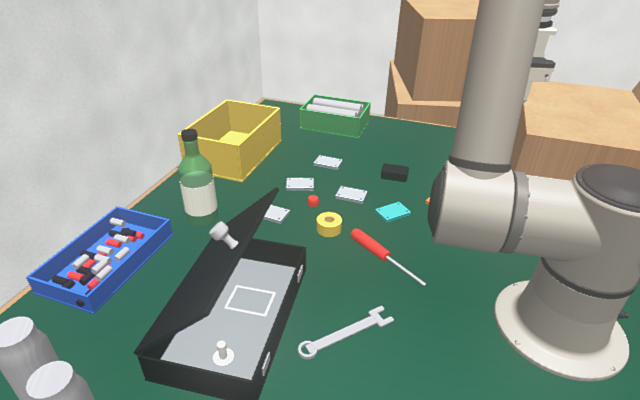

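Top view: four grey plates at (343,163), (396,169), (446,182) and (396,221). The turquoise (382,264) and orange (413,306) ones are decoys. Spool at (340,216), stopper (371,191), bottle (319,100), case around (230,190) with its lid half open. The side view shows the outline (250,300) and the spindle (222,352).

```bash
cat > h.py <<'E'
from station import *
import cv2, numpy as np
from scipy.optimize import least_squares
from scipy.spatial.transform import Rotation as R
def cam(n):
    c=camera_info(n); return np.array(c["camera_matrix"]),np.array(c["view"])
def proj(n,P):
    K,V=cam(n); P=np.atleast_2d(P); q=(V[:3,:3]@P.T).T+V[:3,3]; q=q@K.T; return q[:,:2]/q[:,2:]
def unp(n,uv,z):
    K,V=cam(n); uv=np.atleast_2d(uv); d=np.linalg.inv(K)@np.c_[uv,np.ones(len(uv))].T
    d=V[:3,:3].T@d; o=-V[:3,:3].T@V[:3,3]; s=(z-o[2])/d[2]; return (o[:,None]+s*d).T
def snap(n,save=None,crop=None,k=1):
    im=snapshot(n)[:,:,::-1].copy()
    if save:
        c=im if crop is None else im[crop[1]:crop[3],crop[0]:crop[2]]
        cv2.imwrite(f"pics/{save}.png",cv2.resize(c,None,fx=k,fy=k,interpolation=cv2.INTER_CUBIC))
    return im
def blobs(im,n,z,kind):
    """segmented blobs -> (world xy, yaw, size) lifted to height z"""
    hsv=cv2.cvtColor(im,cv2.COLOR_BGR2HSV); H,S,V=cv2.split(hsv)
    m=dict(grey=(S<60)&(V>130),yellow=(H>22)&(H<34)&(S>150)&(V>120),white=(S<25)&(V>225))[kind].astype(np.uint8)
    cs,_=cv2.findContours(m,cv2.RETR_EXTERNAL,cv2.CHAIN_APPROX_NONE); out=[]
    for c in cs:
        if cv2.contourArea(c)<60: continue
        w=unp(n,c[:,0,:].astype(float),z)[:,:2]
        (cx,cy),(a,b),t=cv2.minAreaRect(w.astype(np.float32))
        if a<b: a,b,t=b,a,t+90
        out.append((c[:,0].mean(0).round(),np.round([cx,cy],1),round(((t+90)%180)-90,1),(round(a,1),round(b,1))))
    return out
def tool():
    o=get_obs(); return o["ee_pos"],R.from_quat(o["orientation"]),o
E
python3 - <<'E'
from h import *
t=snap("top"); s=snap("side","sc",(130,170,320,400),3)
for n,im in(("top",t),("side",s)):
    for b in blobs(im,n,10,"grey"):
        if 40<b[3][0]<110 and b[3][1]<80: print(n,*b)
    for b in blobs(im,n,30,"yellow"): print(n,"Y",*b) if b[3][0]<90 else 0
cv2.imwrite("pics/tc.png",cv2.resize(t[130:240,145:300],None,fx=5,fy=5,interpolation=cv2.INTER_CUBIC))
cv2.imwrite("pics/plates.png",cv2.resize(t[85:325,300:480],None,fx=2.5,fy=2.5,interpolation=cv2.INTER_CUBIC))
print(look_for("top","wine")[:2],look_for("top","lid_handle")[:2])
E
```

```text
top [573. 395.] [  12.7 -719.4] -79.9 (47.5, 20.9)
top [621. 395.] [  16.  -840.2] -85.8 (96.9, 24.0)
top [254. 390.] [ 13.2 100.7] 1.7 (49.8, 12.9)
top [540. 381.] [  43.9 -641.1] -75.5 (55.5, 31.6)
top [396. 221.] [ 452.3 -267.1] -0.0 (70.1, 48.0)
top [446. 182.] [ 559.4 -402.4] 0.9 (70.6, 48.4)
top [216. 176.] [565.8 222.8] 5.9 (50.0, 27.6)
top [396. 170.] [ 591.2 -266.8] 19.4 (71.2, 49.6)
top [343. 164.] [ 605.7 -123.6] -4.0 (71.8, 49.7)
top [107. 146.] [644.7 519.5] 3.5 (50.4, 49.3)
top [123. 107.] [754.2 481.3] 28.8 (50.0, 49.9)
top Y [413. 305.] [ 232.7 -307.7] -18.8 (69.3, 45.9)
top Y [340. 216.] [ 462.  -116.8] 0.9 (52.8, 52.7)
side [406. 270.] [273.9 -38. ] -32.6 (102.4, 9.0)
side [102. 265.] [843.8 163.5] -45.6 (83.0, 36.2)
side [ 80. 261.] [892.4 166.9] -88.9 (42.1, 19.6)
side [121. 254.] [831.3 120.3] -87.3 (42.0, 17.5)
side [105. 250.] [870.9 121.8] -2.4 (43.7, 17.0)
side [121. 238.] [864.4  78.5] -3.3 (44.8, 18.3)
side [223. 235.] [665.7  -7.7] -32.1 (100.2, 43.5)
side [117. 222.] [912.4  35.6] -1.6 (45.3, 19.4)
side [276. 213.] [ 592.3 -120.9] 88.4 (60.1, 52.5)
side [351. 194.] [ 449.2 -262.6] 0.2 (73.2, 62.1)
side [300. 184.] [ 587.4 -262.6] 19.8 (71.5, 63.5)
side [328. 162.] [ 554.2 -397.5] -0.3 (75.4, 64.6)
[{'box': [304.2, 79.6, 331.8, 125.8], 'score': 0.71}, {'box': [331.2, 151.3, 357.0, 180.9], 'score': 0.5}] [{'box': [156.8, 143.6, 281.1, 202.2], 'score': 0.66}]
```

View pics/sc.png

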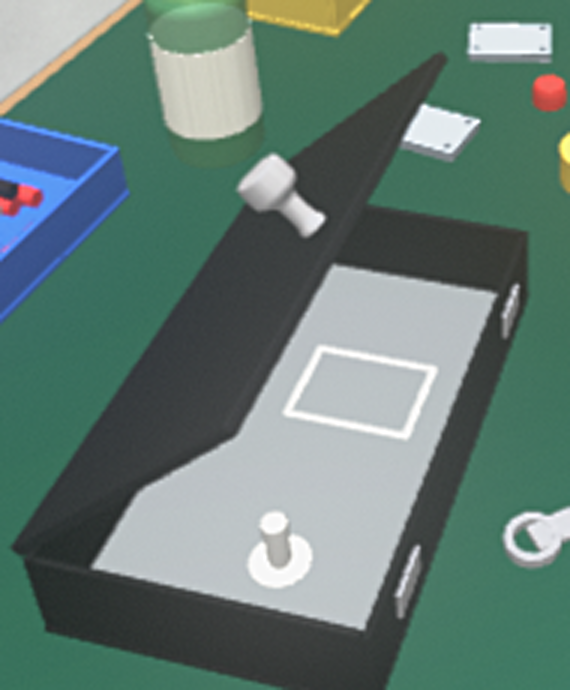

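View pics/tc.png

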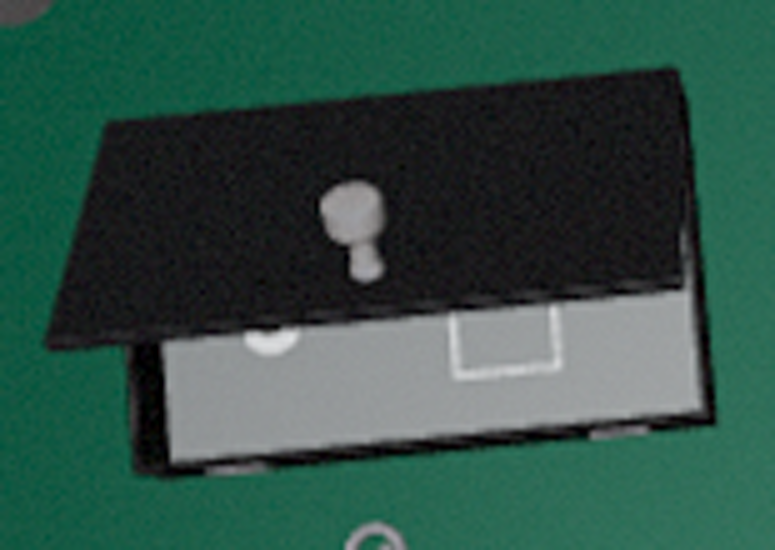

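View pics/plates.png

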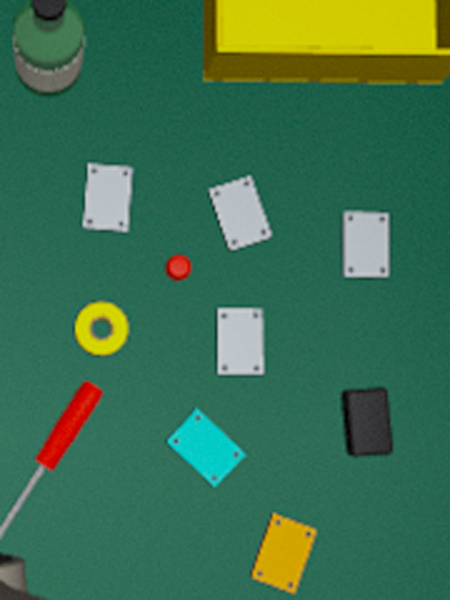

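```bash
cat > case.py <<'E'
from h import *
S={"o1":(236,285),"o2":(275.7,292.3),"o3":(266.7,316),"o4":(225,308),"fr":(305.7,247.7),"sf":(223.3,356.7)}
T={"fr":(288.2,214.4),"fl":(172.4,224.8),"o2":(257.4,203.6),"o3":(235.6,205.8),"lf":(155,199.6),"rf":(282.6,187.4)}
L={"o1":(27,-69,5),"o2":(-51,-69,5),"o3":(-51,-11,5),"o4":(27,-11,5),"fr":(-90,-150,60),"fl":(-90,150,60),"sf":(-12,85,5)}
def pts(p,k):
    a=p[3]
    if k in("lf","rf"):
        y=150 if k=="lf" else -150
        l=np.array([90-180*np.cos(a),y,60+180*np.sin(a)])
    else: l=np.array(L[k],float)
    return R.from_euler("z",p[2]).apply(l)+[p[0],p[1],0]
def res(p):
    return np.concatenate([proj("side",pts(p,k))[0]-v for k,v in S.items()]+[proj("top",pts(p,k))[0]-v for k,v in T.items()])
r=least_squares(res,[550,180,.09,.7],x_scale=[10,10,.1,.1],loss="soft_l1")
if __name__=="__main__":
    print(r.x); print(dict(zip(list(S)+list(T),res(r.x).reshape(-1,2).round(1).tolist())))
    K=pts(r.x,"sf"); print("spindle",K,"outline",R.from_euler("z",r.x[2]).apply([-12,-40,5])+[*r.x[:2],0])
    a=r.x[3]; kx=90-150*np.cos(a)-43*np.sin(a); kz=60+150*np.sin(a)-0+43*np.cos(a)
    k=R.from_euler("z",r.x[2]).apply([kx,0,kz])+[*r.x[:2],0]; print("knob",k,proj("top",k),proj("side",k))
    print("grasp y-axis check: TCP R\n",tool()[1].as_matrix().round(3))
    # bottle base from its top view box centre base
    im=snap("top"); print("joints",tool()[2]["joint_pos"].round(3))
E
python3 case.py
```

```text
[5.35489040e+02 1.78010941e+02 1.10601192e-01 7.87155393e-01]
{'o1': [0.5, 0.1], 'o2': [0.4, 0.5], 'o3': [0.8, 0.3], 'o4': [-0.6, -0.3], 'fr': [-0.4, -0.3], 'sf': [0.1, -0.1], 'fl': [-0.6, 0.4], 'lf': [-0.7, 0.1], 'rf': [-0.1, 0.1]}
spindle [514.18041413 261.16707435   5.        ] outline [527.97739403 136.93083428   5.        ]
knob [489.43372572 172.89629638 196.60435076] [[217.88207859 197.13430646]] [[253.96904716 235.04874459]]
grasp y-axis check: TCP R
 [[ 0.973  0.231 -0.   ]
 [ 0.231 -0.973  0.001]
 [ 0.    -0.001 -1.   ]]
joints [-1.484  0.342  1.524  0.     1.275 -0.146]
```

```bash
cat >> h.py <<'E'
CX,CY,CW=535.5,178.0,0.1106
def c2w(x,y,z): return R.from_euler("z",CW).apply([x,y,z])+[CX,CY,0]
def plan(*wps,turn=None):
    """wps: world TCP targets (mm) one after another; turn: target yaw deg of tool x (mod 180), done first"""
    p,r,o=tool(); M=r.as_matrix(); yaw=np.degrees(np.arctan2(M[1,0],M[0,0]))
    print("at",p.round(1),"yaw",yaw.round(2),"w",round(o["width"],1),"F",o["ft_force"].round(1),"t",round(o["t"],1),"j6",o["joint_pos"][5].round(2), "zax",M[:,2].round(4))
    if turn is not None:
        d=(turn-yaw+90)%180-90; n=max(1,int(np.ceil(abs(d)/4)));print(f"turn az {-d/4/n:.3f} x{n}")
        r=R.from_euler("z",d,degrees=True)*r
    for w in wps:
        v=r.inv().apply(np.array(w)-p)/25; n=max(1,int(np.ceil(abs(v).max())))
        print(np.round(w,1),":",(v/n).round(3).tolist(),"x",n); p=np.array(w,float)
E
python3 - <<'E'
from h import *
a=.787
k=c2w(90-150*np.cos(a)+43*np.sin(a),0,60+150*np.sin(a)+43*np.cos(a)); print(k,proj("top",k),proj("side",k))
b=unp("top",[(319,112)],40); print("bottle~",b)
plan((440,-250,230),c2w(-85,0,230),c2w(-85,0,150),turn=6.34)
E
```

```text
[549.96932629 179.60686475 196.59262927] [[215.97528742 171.1940054 ]] [[216.31221083 228.85428547]]
bottle~ [[739.08629864 -57.2852249   40.        ]]
at [ 121.1 -510.8  226.6] yaw 13.34 w 91.8 F [ 0.4  0.9 -0.6] t 0.3 j6 -0.15 zax [-0.e+00  3.e-04 -1.e+00]
turn az 0.875 x2
[ 440 -250  230] : [0.988, -0.64, -0.01] x 14
[451.  168.6 230. ] : [0.135, -0.976, 0.0] x 17
[451.  168.6 150. ] : [-0.0, 0.0, 0.8] x 4
```

Call:
send_rows(
  series=[
    [-1,[0,0,0],[0,0,0.875]],
    [-1,[0,0,0],[0,0,0.875]],
    [-1,[0.988,-0.64,0],[0,0,0]],
    [-1,[0.988,-0.64,0],[0,0,0]],
    [-1,[0.988,-0.64,0],[0,0,0]],
    [-1,[0.988,-0.64,0],[0,0,0]],
    [-1,[0.988,-0.64,0],[0,0,0]],
    [-1,[0.988,-0.64,0],[0,0,0]],
  ],
)

```text
t: 1.02
ee_pos: [258.7, -398.1, 226.8]
orientation: [0.998, 0.055, 0.0, 0.0]
ft_force: [0.1, 0.1, -0.3]
width: 43.2
finger_force: 0.0
```

Call:
send_rows(
  series=[
    [-1,[0.988,-0.64,0],[0,0,0]],
    [-1,[0.988,-0.64,0],[0,0,0]],
    [-1,[0.988,-0.64,0],[0,0,0]],
    [-1,[0.988,-0.64,0],[0,0,0]],
    [-1,[0.988,-0.64,0],[0,0,0]],
    [-1,[0.988,-0.64,0],[0,0,0]],
    [-1,[0.988,-0.64,0],[0,0,0]],
    [-1,[0.988,-0.64,0],[0,0,0]],
  ],
)

```text
t: 1.68
ee_pos: [441.1, -248.9, 226.8]
orientation: [0.998, 0.055, 0.0, 0.0]
ft_force: [0.1, -1.6, 0.3]
width: 0.7
finger_force: 0.0
```

Call:
send_rows(
  series=[
    [-1,[0.135,-0.976,0],[0,0,0]],
    [-1,[0.135,-0.976,0],[0,0,0]],
    [-1,[0.135,-0.976,0],[0,0,0]],
    [-1,[0.135,-0.976,0],[0,0,0]],
    [-1,[0.135,-0.976,0],[0,0,0]],
    [-1,[0.135,-0.976,0],[0,0,0]],
    [-1,[0.135,-0.976,0],[0,0,0]],
    [-1,[0.135,-0.976,0],[0,0,0]],
  ],
)

```text
t: 2.35
ee_pos: [445.2, -51.9, 226.8]
orientation: [0.998, 0.055, 0.0, 0.0]
ft_force: [0.6, 0.1, 0.4]
width: 0.7
finger_force: 0.0
```

Call:
send_rows(
  series=[
    [-1,[0.135,-0.976,0],[0,0,0]],
    [-1,[0.135,-0.976,0],[0,0,0]],
    [-1,[0.135,-0.976,0],[0,0,0]],
    [-1,[0.135,-0.976,0],[0,0,0]],
    [-1,[0.135,-0.976,0],[0,0,0]],
    [-1,[0.135,-0.976,0],[0,0,0]],
    [-1,[0.135,-0.976,0],[0,0,0]],
    [-1,[0.135,-0.976,0],[0,0,0]],
  ],
)

```text
t: 3.02
ee_pos: [450.5, 145.2, 226.8]
orientation: [0.998, 0.055, 0.0, 0.0]
ft_force: [0.5, -0.0, 0.4]
width: 0.7
finger_force: 0.0
```

Run:
```python
from h import *
plan(c2w(-85,0,230),c2w(-85,0,150))
```

```text
at [450.5 145.2 226.8] yaw 6.34 w 0.7 F [ 0.5 -0.   0.4] t 3.0 j6 1.61 zax [ 2.e-04 -1.e-04 -1.e+00]
[451.  168.6 230. ] : [0.124, -0.931, -0.13] x 1
[451.  168.6 150. ] : [-0.0, -0.0, 0.8] x 4
```

Call:
send_rows(
  series=[
    [-1,[0.124,-0.931,-0.13],[0,0,0]],
    [-1,[0,0,0.8],[0,0,0]],
    [-1,[0,0,0.8],[0,0,0]],
    [-1,[0,0,0.8],[0,0,0]],
    [-1,[0,0,0.8],[0,0,0]],
    [-1,[0.38,0,0],[0,0,0]],
    [-1,[0.38,0,0],[0,0,0]],
    [-1,[0.38,0,0],[0,0,0]],
  ],
)

```text
t: 3.68
ee_pos: [481.6, 170.8, 151.2]
orientation: [0.998, 0.055, 0.001, -0.0]
ft_force: [0.5, -0.0, 0.1]
width: 0.5
finger_force: 0.0
```

Call:
send_rows(
  series=[
    [-1,[0.38,0,0],[0,0,0]],
    [-1,[0.375,0,-0.26],[0,0,0]],
    [-1,[0.375,0,-0.26],[0,0,0]],
    [-1,[0.375,0,-0.26],[0,0,0]],
    [-1,[0.375,0,-0.26],[0,0,0]],
    [-1,[0.435,0,-0.18],[0,0,0]],
    [-1,[0.435,0,-0.18],[0,0,0]],
    [-1,[0.435,0,-0.18],[0,0,0]],
  ],
)

```text
t: 4.35
ee_pos: [560.2, 179.5, 191.6]
orientation: [0.998, 0.055, 0.001, -0.0]
ft_force: [-1.2, 0.2, -0.7]
width: 0.4
finger_force: 0.8
```

Call:
send_rows(
  series=[
    [-1,[0.435,0,-0.18],[0,0,0]],
    [-1,[0.25,0,-0.03],[0,0,0]],
    [-1,[0.25,0,-0.03],[0,0,0]],
    [-1,[0.25,0,-0.03],[0,0,0]],
    [-1,[0.25,0,-0.03],[0,0,0]],
    [-1,[0.25,0,-0.03],[0,0,0]],
    [-1,[0.25,0,-0.03],[0,0,0]],
    [-1,[0,0,0],[0,0,0]],
  ],
)

```text
t: 5.02
ee_pos: [607.9, 184.7, 198.3]
orientation: [0.998, 0.055, 0.0, -0.0]
ft_force: [-0.9, -0.2, -0.3]
width: 0.1
finger_force: 0.0
```

Run:
```python
from h import *
plan(c2w(80.5,0,200))
t=snap("top"); s=snap("side")
v=np.hstack([cv2.resize(t[110:240,150:310],None,fx=2.5,fy=2.5),cv2.resize(s[100:400,130:330],(400,600))[:325]]) if 0 else None
A=cv2.resize(t[110:240,140:310],(400,306)); B=cv2.resize(s[150:400,130:330],(400,500)); C=np.zeros((500,800,3),np.uint8); C[:306,:400]=A; C[:,400:]=B
cv2.imwrite("pics/lid1.png",C)
```

```text
at [607.9 184.7 198.3] yaw 6.33 w 0.1 F [-0.9 -0.2 -0.3] t 5.0 j6 1.63 zax [ 8.e-04  1.e-04 -1.e+00]
[615.5 186.9 200. ] : [0.312, -0.051, -0.069] x 1
```

View pics/lid1.png

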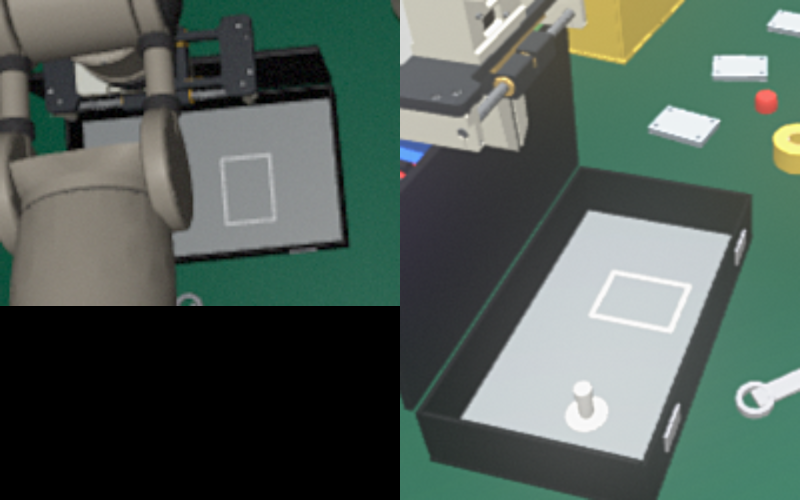

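Lid nearly upright (side crop); the outline and spindle are now fully visible. Last few mm, then back off and check the angle.

Call:
send_rows(
  series=[
    [-1,[0.16,0,-0.03],[0,0,0]],
    [-1,[0.15,0,-0.03],[0,0,0]],
    [-1,[0,0,0],[0,0,0]],
    [-1,[0,0,0],[0,0,0]],
  ],
)

```text
t: 5.45
ee_pos: [614.8, 185.6, 200.0]
orientation: [0.998, 0.055, 0.0, 0.0]
ft_force: [0.8, 0.1, -0.4]
width: 0.3
finger_force: 0.0
```

Run:
```python
from h import *
p,r,o=tool(); print("case frame",R.from_euler("z",-CW).apply(p-[CX,CY,0]).round(1)); plan(p)
```

```text
case frame [ 79.6  -1.2 200. ]
at [614.8 185.6 200. ] yaw 6.34 w 0.3 F [ 0.8  0.1 -0.4] t 5.5 j6 1.63 zax [ 7.e-04  0.e+00 -1.e+00]
[614.8 185.6 200. ] : [0.0, 0.0, 0.0] x 1
```

Call:
send_rows(
  series=[
    [-1,[-0.8,0,0],[0,0,0]],
    [-1,[-1,0.5,0],[0,0,0]],
    [-1,[-0.5,1,0],[0,0,0]],
    [-0.5,[-0.3,1,0],[0,0,0]],
    [0,[-0.3,1,0],[0,0,0]],
    [0.35,[-0.3,1,0],[0,0,0]],
    [0.4,[-0.3,1,0],[0,0,0]],
    [0.4,[-0.3,1,0],[0,0,0]],
  ],
)

```text
t: 6.12
ee_pos: [537.8, 12.4, 200.4]
orientation: [0.998, 0.055, 0.001, 0.0]
ft_force: [0.8, -0.0, -0.7]
width: 29.3
finger_force: 0.0
```

Run:
```python
from h import *
t=snap("top","t2",(140,110,320,240),4); s=snap("side","s2",(120,120,340,400),2.5)
for b in blobs(t,"top",10,"grey"):
    if 60<b[3][0]<110 and 40<b[3][1]<80: print("top",*b)
for b in blobs(t,"top",30,"yellow"): print("Y",*b) if b[3][0]<90 else 0
tool_=plan((463,-117,200))
for a in (1.5,1.57,1.64):
    print(a,[ [proj(n,c2w(90-l*np.cos(a)+h*np.sin(a),y,60+l*np.sin(a)+h*np.cos(a)))[0].round(1).tolist() for l,h,y in((180,0,-150),(180,8,-150),(180,0,150),(180,8,150))] for n in("top","side")])
print("crop origin top(140,110)x4, side(120,120)x2.5")
```

```text
top [229. 343.] [121.5 162.6] 86.7 (105.9, 66.2)
top [395. 221.] [ 452.3 -266.6] 0.9 (69.4, 48.2)
top [446. 182.] [ 558.  -402.1] 0.8 (67.9, 45.9)
top [396. 170.] [ 590.9 -266.7] 18.3 (71.3, 48.9)
top [343. 163.] [ 605.9 -123.6] -4.0 (71.5, 49.2)
Y [412. 306.] [ 232.8 -307.7] -18.8 (69.5, 45.9)
Y [340. 216.] [ 462.  -116.8] 0.9 (52.8, 52.7)
at [537.7  10.4 200.4] yaw 6.13 w 37.3 F [-0.5  0.9 -0.4] t 6.2 j6 1.34 zax [ 8.0e-04 -1.3e-03 -1.0e+00]
[ 463 -117  200] : [-0.703, 0.95, 0.004] x 5
1.5 [[[276.4, 134.4], [276.0, 130.9], [143.7, 147.0], [143.4, 143.5]], [[215.4, 153.8], [211.2, 153.0], [114.3, 266.9], [108.4, 265.5]]]
1.57 [[[275.9, 128.9], [275.6, 125.5], [143.3, 141.5], [143.1, 138.1]], [[208.8, 152.8], [204.7, 152.2], [105.1, 264.9], [99.4, 263.8]]]
1.64 [[[275.4, 123.5], [275.1, 120.2], [143.0, 136.1], [142.9, 132.7]], [[202.3, 152.1], [198.3, 151.9], [96.2, 263.5], [90.7, 262.7]]]
crop origin top(140,110)x4, side(120,120)x2.5
```

View pics/t2.png

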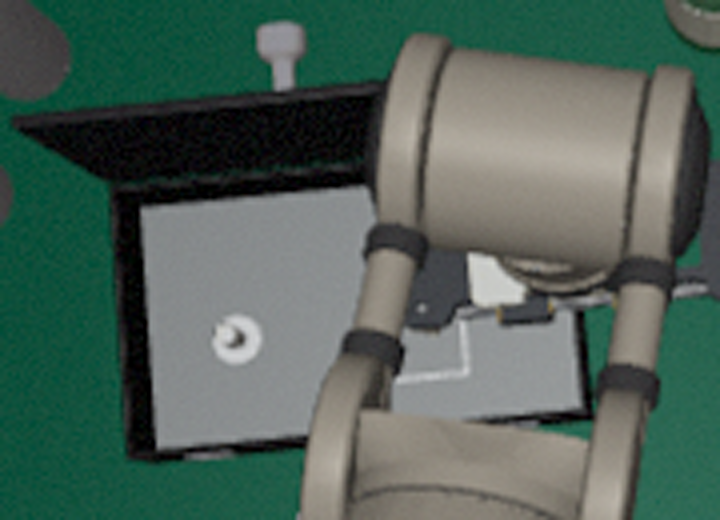

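Lid corner at crop (12,120) matches 1.57 rad to within about 0.02. Now the spool, which is unmoved at (462,-117).

Call:
send_rows(
  series=[
    [0.8,[-0.703,0.95,0],[0,0,0]],
    [0.8,[-0.703,0.95,0],[0,0,0]],
    [0.8,[-0.703,0.95,0],[0,0,0]],
    [0.8,[-0.703,0.95,0],[0,0,0]],
    [0.8,[-0.703,0.95,0],[0,0,0]],
    [0.8,[0,0,0.8],[0,0,0]],
    [0.8,[0,0,0.9],[0,0,0]],
    [0.8,[0,0,0.9],[0,0,0]],
  ],
)

```text
t: 6.88
ee_pos: [464.3, -114.4, 135.0]
orientation: [0.998, 0.055, 0.001, 0.001]
ft_force: [0.2, 0.4, -0.5]
width: 82.3
finger_force: 0.0
```

Call:
send_rows(
  series=[
    [0.8,[0,0,0.9],[0,0,0]],
    [0.8,[0,0,0.9],[0,0,0]],
    [0.8,[0,0,0.9],[0,0,0]],
    [0.8,[0,0,0],[0,0,0]],
  ],
)

```text
t: 7.22
ee_pos: [461.8, -112.8, 64.3]
orientation: [0.998, 0.055, -0.003, -0.001]
ft_force: [-0.6, 0.7, -0.4]
width: 82.6
finger_force: 0.0
```

Run:
```python
from h import *
t=snap("top"); s=snap("side")
for n,im in(("top",t),("side",s)):
  for b in blobs(im,n,30,"yellow"): print(n,"Y",*b) if b[3][0]<90 else 0
plan((462,-117,5),turn=6.34)
```

```text
top Y [412. 307.] [ 232.5 -307.6] -18.8 (68.8, 45.9)
at [ 463.9 -113.7   67.6] yaw 6.36 w 82.8 F [0.5 0.3 0.6] t 7.3 j6 1.06 zax [-7.e-04  4.e-04 -1.e+00]
turn az 0.005 x1
[ 462 -117    5] : [-0.029, 0.041, 0.834] x 3
```

Call:
send_rows(
  series=[
    [0.8,[-0.03,0.04,0.83],[0,0,0]],
    [0.8,[-0.03,0.04,0.83],[0,0,0]],
    [0.8,[-0.03,0.04,0.75],[0,0,0]],
    [0.8,[0,0,0],[0,0,0]],
    [0,[0,0,0],[0,0,0]],
    [0,[0,0,0],[0,0,0]],
    [0,[0,0,0],[0,0,0]],
    [0,[0,0,0],[0,0,0]],
  ],
  squeeze=20,
)

```text
t: 7.98
ee_pos: [462.8, -117.7, 8.5]
orientation: [0.998, 0.055, 0.001, 0.001]
ft_force: [-0.1, -0.9, -0.5]
width: 60.6
finger_force: 0.3
```

Run:
```python
from h import *
s=c2w(-12,85,0)
p=tool()[0]
plan((p[0],p[1],110),(s[0],s[1],110),(s[0],s[1],45))
```

```text
at [ 462.8 -117.7    8.5] yaw 6.35 w 60.6 F [-0.1 -0.9 -0.5] t 8.0 j6 1.05 zax [ 0.0025 -0.0011 -1.    ]
[ 462.8 -117.7  110. ] : [0.002, 0.001, -0.812] x 5
[514.2 261.2 110. ] : [0.248, -0.989, -0.001] x 15
[514.2 261.2  45. ] : [-0.002, -0.001, 0.867] x 3
```

Call:
send_rows(
  series=[
    [0,[0,0,0],[0,0,0]],
    [0,[0,0,0],[0,0,0]],
    [0,[0,0,0],[0,0,0]],
    [0,[0,0,-0.81],[0,0,0]],
    [0,[0,0,-0.81],[0,0,0]],
    [0,[0,0,-0.81],[0,0,0]],
    [0,[0,0,-0.81],[0,0,0]],
    [0,[0,0,-0.81],[0,0,0]],
  ],
)

```text
t: 8.65
ee_pos: [461.6, -117.3, 109.7]
orientation: [0.998, 0.055, -0.0, 0.0]
ft_force: [-0.8, -0.9, -0.8]
width: 55.9
finger_force: 20.0
```

Call:
send_rows(
  series=[
    [0,[0.248,-0.989,0],[0,0,0]],
    [0,[0.248,-0.989,0],[0,0,0]],
    [0,[0.248,-0.989,0],[0,0,0]],
    [0,[0.248,-0.989,0],[0,0,0]],
    [0,[0.248,-0.989,0],[0,0,0]],
    [0,[0.248,-0.989,0],[0,0,0]],
    [0,[0.248,-0.989,0],[0,0,0]],
    [0,[0.248,-0.989,0],[0,0,0]],
  ],
)

```text
t: 9.32
ee_pos: [489.2, 86.0, 108.7]
orientation: [0.998, 0.055, 0.0, 0.0]
ft_force: [1.6, 0.6, -0.3]
width: 55.9
finger_force: 20.0
```

Call:
send_rows(
  series=[
    [0,[0.248,-0.989,0],[0,0,0]],
    [0,[0.248,-0.989,0],[0,0,0]],
    [0,[0.248,-0.989,0],[0,0,0]],
    [0,[0.248,-0.989,0],[0,0,0]],
    [0,[0.248,-0.989,0],[0,0,0]],
    [0,[0.248,-0.989,0],[0,0,0]],
    [0,[0.248,-0.989,0],[0,0,0]],
    [0,[0,0,0],[0,0,0]],
  ],
)

```text
t: 9.98
ee_pos: [513.4, 265.4, 108.6]
orientation: [0.998, 0.057, 0.001, -0.001]
ft_force: [-0.4, -0.4, -0.1]
width: 55.9
finger_force: 20.0
```

Run:
```python
from h import *
s=c2w(-12,85,0)
plan((s[0],s[1],60),(s[0],s[1],20),turn=6.34)
im=snap("side"); snap("top")
for b in blobs(im,"side",60,"yellow"): print(b)
cv2.imwrite("pics/spool1.png",cv2.resize(im[210:400,130:330],None,fx=3,fy=3,interpolation=cv2.INTER_CUBIC))
```

```text
at [513.4 265.4 108.6] yaw 6.51 w 55.9 F [-0.4 -0.4 -0.1] t 10.0 j6 1.8 zax [ 0.0013  0.0018 -1.    ]
turn az 0.043 x1
[514.2 261.2  60. ] : [0.004, 0.088, 0.972] x 2
[514.2 261.2  20. ] : [-0.001, 0.001, 0.8] x 2
```

View pics/spool1.png

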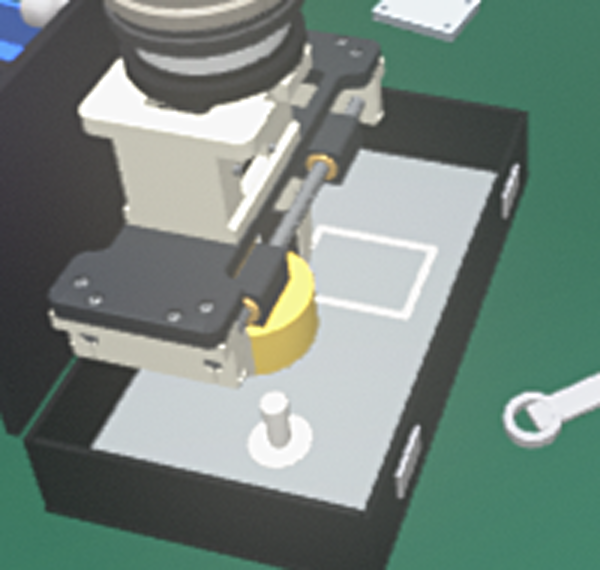

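Spool held at crop (285,310), spindle at (275,420). I'll go down to just above the spindle and compare the spool's outline with the prediction.

Call:
send_rows(
  series=[
    [0,[0.004,0.088,0.9],[0,0,0.04]],
    [0,[0.004,0.07,0.9],[0,0,0]],
    [0,[0,0,0.3],[0,0,0]],
    [0,[0,0,0],[0,0,0]],
    [0,[0,0,0],[0,0,0]],
    [0,[0,0,0],[0,0,0]],
  ],
)

```text
t: 10.58
ee_pos: [514.8, 257.4, 57.2]
orientation: [0.999, 0.054, 0.001, -0.0]
ft_force: [0.8, 0.1, -0.6]
width: 55.9
finger_force: 20.0
```

Run:
```python
from h import *
s=c2w(-12,85,0)
plan((s[0],s[1],14))
im=snap("side"); p=tool()[0]
H=cv2.cvtColor(im,cv2.COLOR_BGR2HSV); m=(abs(H[:,:,0].astype(int)-28)<8)&(H[:,:,1]>120); m[:210]=0; m[:,320:]=0
ys,xs=np.nonzero(m); print("obs right",xs.max(),"bottom",ys.max(), "left",xs.min(),"top",ys.min())
a=np.linspace(0,6.28,200)
for dx in(-4,0,4):
    q=np.vstack([np.c_[p[0]+dx+28*np.cos(a),p[1]+28*np.sin(a),0*a+p[2]+z] for z in(-8.5,21.5)]); u=proj("side",q); print(dx,"right",u[:,0].max().round(1),"bottom",u[:,1].max().round(1))
```

```text
at [514.8 257.4  57.2] yaw 6.15 w 55.9 F [ 0.8  0.1 -0.6] t 10.6 j6 1.79 zax [ 1.9e-03  5.0e-04 -1.0e+00]
[514.2 261.2  14. ] : [-0.005, -0.075, 0.864] x 2
obs right 239 bottom 351 left 220 top 311
-4 right 241.7 bottom 353.3
0 right 239.4 bottom 352.5
4 right 237.1 bottom 351.7
```

Run:
```python
from h import *
s=c2w(-12,85,0)
snap("top"); plan((s[0],s[1],14)); snap("top");snap("top"); plan((s[0],s[1],14))
```

```text
at [514.7 257.7  57.2] yaw 6.17 w 55.6 F [ 0.1 -0.1 -0.7] t 10.7 j6 1.79 zax [ 2.2e-03  7.0e-04 -1.0e+00]
[514.2 261.2  14. ] : [-0.005, -0.07, 0.865] x 2
at [514.5 257.7  56.9] yaw 6.18 w 56.0 F [-0.4  0.5 -1.6] t 10.8 j6 1.79 zax [ 1.7e-03  5.0e-04 -1.0e+00]
[514.2 261.2  14. ] : [0.001, -0.069, 0.858] x 2
```

Call:
send_rows(
  series=[
    [0,[0,-0.14,0],[0,0,-0.04]],
    [0,[0,0,0.4],[0,0,0]],
    [0,[0,0,0.4],[0,0,0]],
    [0,[0,0,0.4],[0,0,0]],
    [0,[0,0,0.4],[0,0,0]],
    [0,[0,0,0],[0,0,0]],
    [0,[0,0,0],[0,0,0]],
    [0,[0,0,0],[0,0,0]],
  ],
)

```text
t: 11.45
ee_pos: [513.4, 260.9, 15.7]
orientation: [0.998, 0.055, -0.0, 0.0]
ft_force: [-0.0, -0.6, -1.0]
width: 56.0
finger_force: 20.0
```

Run:
```python
from h import *
s=c2w(-12,85,0)
plan((s[0],s[1],14))
```

```text
at [513.4 260.9  15.7] yaw 6.34 w 56.0 F [-0.  -0.6 -1. ] t 11.4 j6 1.8 zax [-8.e-04 -4.e-04 -1.e+00]
[514.2 261.2  14. ] : [0.033, -0.008, 0.066] x 1
```

Call:
send_rows(
  series=[
    [0,[0.03,0,0.08],[0,0,0]],
    [0,[0,0,0],[0,0,0]],
    [0.45,[0,0,0],[0,0,0]],
    [0.45,[0,0,0],[0,0,0]],
    [0.45,[0,0,0],[0,0,0]],
    [0.45,[0,0,-0.5],[0,0,0]],
    [0.45,[0,0,-0.9],[0,0,0]],
    [0.45,[0,0,-0.9],[0,0,0]],
  ],
)

```text
t: 12.12
ee_pos: [513.7, 260.9, 71.5]
orientation: [0.998, 0.055, -0.001, 0.0]
ft_force: [0.5, 0.4, 0.6]
width: 66.6
finger_force: 0.0
```

Call:
send_rows(
  series=[
    [0.45,[0,0,-0.9],[0,0,0]],
    [0.45,[0,0.2,-0.9],[0,0,0]],
    [0.45,[0,0.5,-0.9],[0,0,0]],
    [0.45,[-0.2,1,0],[0,0,0]],
    [0.45,[-0.2,1,0],[0,0,0]],
    [0.45,[-0.2,1,0],[0,0,0]],
    [0.45,[-0.2,1,0],[0,0,0]],
    [0.45,[0,1,0],[0,0,0]],
  ],
)

```text
t: 12.78
ee_pos: [509.2, 116.2, 139.2]
orientation: [0.998, 0.056, -0.0, 0.0]
ft_force: [-0.0, 0.6, -0.6]
width: 66.5
finger_force: 0.0
```

Call:
send_rows(
  series=[
    [0.6,[0,1,0],[0,0,0]],
    [0.6,[0,1,0],[0,0,0]],
    [0.6,[0,1,0],[0,0,0]],
    [0.6,[0,1,0],[0,0,0]],
    [0.6,[0,1,0],[0,0,0]],
    [0.6,[0,0.5,0],[0,0,0]],
    [0.6,[0,0,0],[0,0,0]],
    [0.6,[0,0,0],[0,0,0]],
  ],
)

```text
t: 13.45
ee_pos: [525.3, -19.4, 139.0]
orientation: [0.999, 0.055, -0.0, -0.0]
ft_force: [0.4, -0.3, 0.4]
width: 73.5
finger_force: 0.0
```

```bash
cat > look.py <<'E'
from h import *
import sys
t=snap("top"); s=snap("side")
if len(sys.argv)>1:
    A=cv2.resize(t[110:240,140:300],(400,325)); B=cv2.resize(s[130:400,90:306],(400,500)); C=np.zeros((500,800,3),np.uint8); C[:325,:400]=A; C[:,400:]=B
    cv2.imwrite(f"pics/{sys.argv[1]}.png",C)
for b in blobs(t,"top",10,"grey"):
    if 60<b[3][0]<80 and 40<b[3][1]<60 and b[1][0]>350: print("top",*b)
for n,im in(("top",t),("side",s)):
    for b in blobs(im,n,35,"yellow"): print(n,"Y",*b) if b[3][0]<90 else 0
E
python3 look.py sp
python3 - <<'E'
from h import *
plan((606,-123.5,150),(606,-123.5,20),turn=-4)
print(proj("top",c2w(-12,85,35)),c2w(-12,85,35))
E
```

```text
top [395. 221.] [ 452.3 -266.6] 0.9 (69.4, 48.2)
top [446. 182.] [ 559. -403.] -0.7 (71.0, 45.7)
top [396. 170.] [ 591.1 -266.4] 19.8 (71.5, 49.0)
top [345. 162.] [ 605.8 -125.5] 0.4 (73.8, 46.1)
top Y [413. 305.] [ 233.5 -306.8] -18.8 (68.3, 45.8)
top Y [197. 194.] [511.4 261.8] -89.1 (53.3, 53.2)
at [525.1 -18.4 138.9] yaw 6.37 w 73.5 F [0.4 0.4 0.5] t 13.6 j6 1.28 zax [-3.e-04  4.e-04 -1.e+00]
turn az 0.865 x3
[ 606.  -123.5  150. ] : [0.88, 0.992, -0.111] x 4
[ 606.  -123.5   20. ] : [0.0, 0.0, 0.867] x 6
[[197.23870632 193.91426195]] [514.19147373 261.15615857  35.        ]
```

View pics/sp.png

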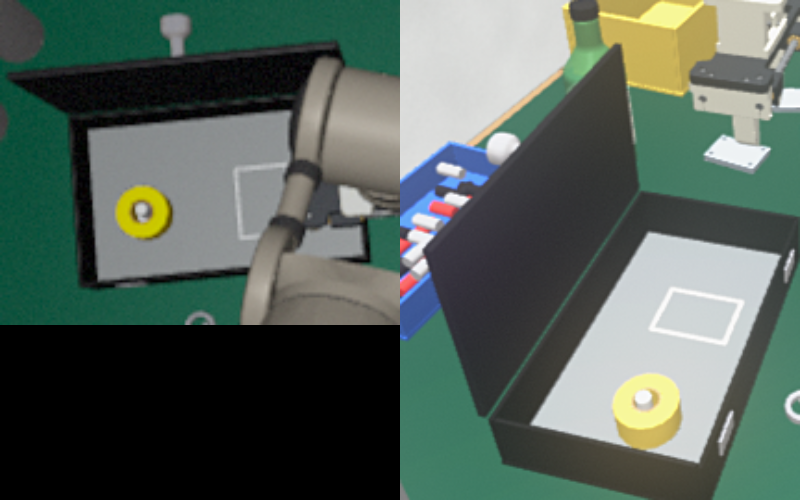

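Spool sits over the spindle, crop (143,212) top and (645,405) side, and the lid stands upright. Next is plate 1.

Call:
send_rows(
  series=[
    [0.6,[0,0,0],[0,0,0.865]],
    [0.6,[0,0,0],[0,0,0.865]],
    [0.6,[0,0,0],[0,0,0.865]],
    [0.6,[0.88,0.99,0],[0,0,0]],
    [0.6,[0.88,0.99,0],[0,0,0]],
    [0.6,[0.88,0.99,0],[0,0,0]],
    [0.6,[0.88,0.99,0],[0,0,0]],
    [0.6,[0,0,0.8],[0,0,0]],
  ],
)

```text
t: 14.22
ee_pos: [611.7, -128.4, 122.4]
orientation: [0.999, -0.036, 0.005, 0.002]
ft_force: [-0.5, 0.2, 0.7]
width: 73.6
finger_force: 0.0
```

Call:
send_rows(
  series=[
    [0.6,[0,0,0.8],[0,0,0]],
    [0.6,[0,0,0.8],[0,0,0]],
    [0.6,[0,0,0.8],[0,0,0]],
    [0.6,[0,0,0],[0,0,0]],
    [0.6,[0,0,0],[0,0,0]],
    [0.6,[0,0,0],[0,0,0]],
    [0.6,[0,0,0],[0,0,0]],
  ],
)

```text
t: 14.8
ee_pos: [607.2, -124.1, 60.7]
orientation: [0.999, -0.035, 0.001, 0.0]
ft_force: [-0.7, -1.0, 0.1]
width: 73.6
finger_force: 0.0
```

Run:
```python
from h import *
plan((606,-123.6,3),turn=-4)
s=snap("side","pl1",(200,150,400,270),4)
```

```text
at [ 607.2 -124.1   60.7] yaw -4.0 w 73.6 F [-0.7 -1.   0.1] t 14.8 j6 1.32 zax [ 2.7e-03 -9.0e-04 -1.0e+00]
turn az -0.000 x1
[ 606.  -123.6    3. ] : [-0.018, -0.006, 0.769] x 3
```

View pics/pl1.png

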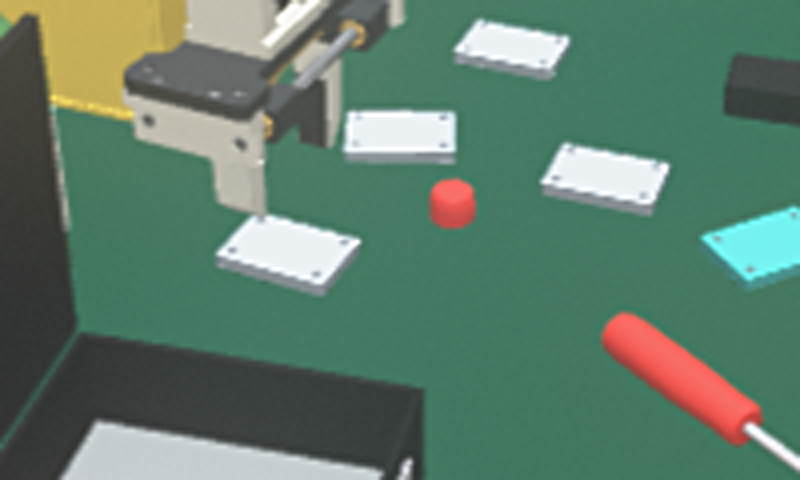

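Plate 1 lies at crop (288,250), all four dots in view, with the fingers above it. Check its pose from the side camera corners before going down.

Run:
```python
from h import *
c=np.array([(270,215),(360,238),(322,285),(218,258)])/4+[200,150]
w=unp("side",c,10)[:,:2]; print(w.round(1),w.mean(0)); e=[w[1]-w[0],w[2]-w[1],w[3]-w[2],w[0]-w[3]]
for v in e: print(np.linalg.norm(v).round(1),np.degrees(np.arctan2(v[1],v[0])).round(1))
```

```text
[[ 625.3 -149.6]
 [ 565.6 -146.8]
 [ 568.4  -96.6]
 [ 635.2  -99.1]] [ 598.60808305 -123.03789382]
59.7 177.3
50.2 86.8
66.8 -2.1
51.4 -101.1
```

Call:
send_rows(
  series=[
    [0.6,[-0.05,0,0.77],[0,0,0]],
    [0.6,[-0.04,0,0.77],[0,0,0]],
    [0.6,[-0.04,0,0.77],[0,0,0]],
    [0.6,[0,0,0],[0,0,0]],
    [0.6,[0,0,0],[0,0,0]],
    [-0.2,[0,0,0],[0,0,0]],
    [-0.2,[0,0,0],[0,0,0]],
    [-0.2,[0,0,0],[0,0,0]],
  ],
)

```text
t: 15.52
ee_pos: [603.1, -124.1, 1.8]
orientation: [0.999, -0.035, 0.0, 0.0]
ft_force: [-0.2, -0.7, -0.1]
width: 58.1
finger_force: 0.0
```

Call:
send_rows(
  series=[
    [-0.2,[0,0,0],[0,0,0]],
    [-0.2,[0,0,0],[0,0,0]],
    [-0.2,[0,0,0],[0,0,0]],
    [-0.2,[0,0,0],[0,0,0]],
  ],
)

```text
t: 15.85
ee_pos: [603.0, -124.2, 1.5]
orientation: [0.999, -0.035, 0.0, 0.0]
ft_force: [-0.4, 0.1, 2.7]
width: 47.6
finger_force: 20.0
```

Run:
```python
from h import *
o=c2w(-12,-40,0); p=tool()[0]
plan((p[0],p[1],110),(o[0],o[1],110))
plan((p[0],p[1],110),(o[0],o[1],110),turn=6.34)
```

```text
at [ 603.  -124.2    1.5] yaw -4.04 w 47.6 F [-0.4  0.1  2.7] t 15.8 j6 1.31 zax [ 4.e-04 -3.e-04 -1.e+00]
[ 603.  -124.2  110. ] : [0.0, 0.0, -0.868] x 5
[528.  136.9 110. ] : [-0.339, -0.928, -0.0] x 11
at [ 603.  -124.2    1.5] yaw -4.04 w 47.6 F [-0.4  0.1  2.7] t 15.8 j6 1.31 zax [ 4.e-04 -3.e-04 -1.e+00]
turn az -0.865 x3
[ 603.  -124.2  110. ] : [0.0, 0.0, -0.868] x 5
[528.  136.9 110. ] : [-0.166, -0.974, -0.0] x 11
```

Call:
send_rows(
  series=[
    [-0.2,[0,0,-0.87],[0,0,0]],
    [-0.2,[0,0,-0.87],[0,0,0]],
    [-0.2,[0,0,-0.87],[0,0,0]],
    [-0.2,[0,0,-0.87],[0,0,0]],
    [-0.2,[0,0,-0.87],[0,0,0]],
    [-0.2,[0,0,0],[0,0,-0.865]],
    [-0.2,[0,0,0],[0,0,-0.865]],
    [-0.2,[0,0,0],[0,0,-0.865]],
  ],
)

```text
t: 16.52
ee_pos: [602.9, -124.0, 110.2]
orientation: [0.998, 0.057, 0.0, 0.0]
ft_force: [-0.4, 0.5, -0.0]
width: 47.6
finger_force: 20.0
```

Call:
send_rows(
  series=[
    [-0.2,[-0.166,-0.974,0],[0,0,0]],
    [-0.2,[-0.166,-0.974,0],[0,0,0]],
    [-0.2,[-0.166,-0.974,0],[0,0,0]],
    [-0.2,[-0.166,-0.974,0],[0,0,0]],
    [-0.2,[-0.166,-0.974,0],[0,0,0]],
    [-0.2,[-0.166,-0.974,0],[0,0,0]],
    [-0.2,[-0.166,-0.974,0],[0,0,0]],
    [-0.2,[-0.166,-0.974,0],[0,0,0]],
  ],
)

```text
t: 17.18
ee_pos: [547.7, 67.0, 109.7]
orientation: [0.998, 0.055, -0.0, -0.0]
ft_force: [1.3, 0.0, -1.5]
width: 48.0
finger_force: 20.0
```

Call:
send_rows(
  series=[
    [-0.2,[-0.166,-0.974,0],[0,0,0]],
    [-0.2,[-0.166,-0.974,0],[0,0,0]],
    [-0.2,[-0.166,-0.974,0],[0,0,0]],
    [-0.2,[0,0,0.8],[0,0,0]],
    [-0.2,[0,0,0.8],[0,0,0]],
    [-0.2,[0,0,0],[0,0,0]],
    [-0.2,[0,0,0],[0,0,0]],
    [-0.2,[0,0,0],[0,0,0]],
  ],
)

```text
t: 17.85
ee_pos: [528.5, 136.9, 70.6]
orientation: [0.998, 0.055, 0.0, 0.0]
ft_force: [0.6, 0.1, -1.0]
width: 47.7
finger_force: 20.0
```

Run:
```python
from h import *
o=c2w(-12,-40,0); plan((o[0],o[1],30),(o[0],o[1],7),turn=6.34)
s=snap("side","pl2",(180,230,330,340),5)
p,r,_=tool(); z=p[2]+8.5
print([proj("side",r.apply([sx*35,sy*24,0])*[1,1,0]+[p[0],p[1],z])[0].round(1).tolist() for sx,sy in((1,1),(-1,1),(-1,-1),(1,-1))])
```

```text
at [528.5 136.9  70.6] yaw 6.32 w 47.7 F [ 0.6  0.1 -1. ] t 17.9 j6 1.57 zax [ 7.e-04  0.e+00 -1.e+00]
turn az -0.006 x1
[528.  136.9  30. ] : [-0.01, -0.001, 0.812] x 2
[528.  136.9   7. ] : [-0.001, -0.0, 0.92] x 1
[[233.5, 257.8], [270.5, 264.3], [261.7, 283.3], [222.9, 276.1]]
```

View pics/pl2.png

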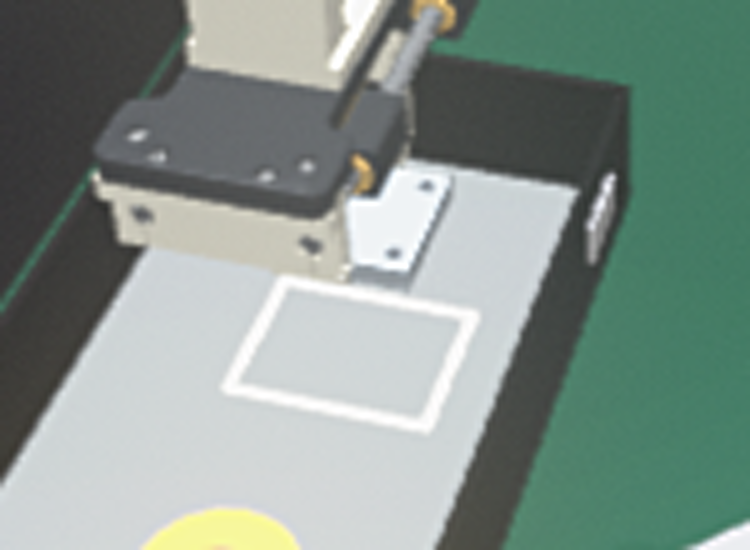

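Front corners of the held plate at px (270.6,265) and (261.6,284) match the prediction to 1 px, so it is centred in the grip. Lower and release.

Call:
send_rows(
  series=[
    [-0.2,[-0.01,0,0.8],[0,0,0]],
    [-0.2,[-0.01,0,0.8],[0,0,0]],
    [-0.2,[0,0,0.6],[0,0,0]],
    [-0.2,[0,0,0.3],[0,0,0]],
    [-0.2,[0,0,0],[0,0,0]],
    [-0.2,[0,0,0],[0,0,0]],
    [-0.2,[0,0,0],[0,0,0]],
  ],
)

```text
t: 18.48
ee_pos: [528.3, 137.0, 8.5]
orientation: [0.998, 0.055, 0.001, -0.0]
ft_force: [0.2, 0.1, -0.4]
width: 48.0
finger_force: 20.0
```

Call:
send_rows(
  series=[
    [0.3,[0,0,0],[0,0,0]],
    [0.3,[0,0,0],[0,0,0]],
    [0.3,[0,0,0],[0,0,0]],
    [0.3,[0,0,-0.5],[0,0,0]],
    [0.3,[0,0,-0.9],[0,0,0]],
    [0.3,[0,0,-0.9],[0,0,0]],
    [0.3,[0,0.4,-0.9],[0,0,0]],
    [0.3,[-0.1,1,-0.9],[0,0,0]],
  ],
)

```text
t: 19.15
ee_pos: [528.8, 103.6, 111.3]
orientation: [0.998, 0.057, 0.0, -0.0]
ft_force: [-0.1, -0.1, 0.2]
width: 59.8
finger_force: 0.0
```

Call:
send_rows(
  series=[
    [0.3,[-0.1,1,0],[0,0,0]],
    [0.3,[-0.1,1,0],[0,0,0]],
    [0.3,[-0.1,1,0],[0,0,0]],
    [0.3,[-0.1,1,0],[0,0,0]],
    [0.3,[-0.1,1,0],[0,0,0]],
    [0.5,[-0.1,1,0],[0,0,0]],
    [0.5,[-0.1,1,0],[0,0,0]],
    [0.5,[-0.1,1,0],[0,0,0]],
  ],
)

```text
t: 19.82
ee_pos: [530.9, -100.3, 110.3]
orientation: [0.998, 0.055, 0.0, 0.0]
ft_force: [-0.1, -0.2, -0.3]
width: 68.7
finger_force: 0.0
```

Call:
send_rows(
  series=[
    [0.5,[-0.1,1,0],[0,0,0]],
    [0.5,[-0.1,1,0],[0,0,0]],
    [0.5,[0,1,0],[0,0,0]],
    [0.5,[0,1,0],[0,0,0]],
    [0.5,[0,0,0],[0,0,0]],
    [0.5,[0,0,0],[0,0,0]],
    [0.5,[0,0,0],[0,0,0]],
  ],
)

```text
t: 20.4
ee_pos: [536.8, -198.4, 109.9]
orientation: [0.998, 0.055, -0.0, -0.0]
ft_force: [0.1, 0.0, -1.0]
width: 68.3
finger_force: 0.0
```

```bash
python3 look.py p1
python3 - <<'E'
from h import *
# outline corners and plate corners expected on side for z=15
for q in [(23,-64),(-47,-64),(-47,-16),(23,-16)]: print(proj("side",c2w(*q,15)).round(1),proj("top",c2w(*q,15)).round(1))
print("crop of p1: side x=(u-400)/1.852+90, y=v/1.852+130 ; top u/2.5+140, v/2.5+110")
for b in [(452,-266.8),(559,-402.4),(591,-266.6)]: pass
plan((450,-266.5,150),(450,-266.5,60),turn=0.5)
E
```

```text
top [446. 182.] [ 558.  -402.1] 0.8 (67.9, 45.9)
top Y [412. 306.] [ 233.4 -306.8] -18.8 (69.4, 45.8)
top Y [197. 194.] [512.7 261.8] -89.1 (53.3, 50.5)
[[237.  283.5]] [[253.3 176.7]]
[[272.4 290.1]] [[255.4 202.4]]
[[264.  309.5]] [[237.5 204.1]]
[[227.  302.2]] [[235.5 178.3]]
crop of p1: side x=(u-400)/1.852+90, y=v/1.852+130 ; top u/2.5+140, v/2.5+110
at [ 537.  -197.8  110. ] yaw 6.4 w 69.3 F [ 0.6 -0.6  0.9] t 20.5 j6 0.97 zax [-3.e-04  3.e-04 -1.e+00]
turn az 0.737 x2
[ 450.  -266.5  150. ] : [-0.876, 0.679, -0.4] x 4
[ 450.  -266.5   60. ] : [0.0, 0.0, 0.9] x 4
```

View pics/p1.png

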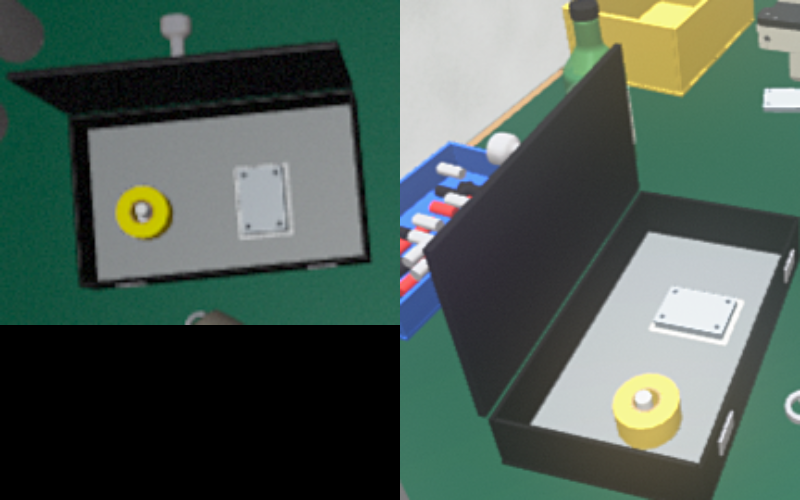

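```bash
cat > rect.py <<'E'
from h import *
def rect(im,n,cx,cy,yaw,z,hw=60):
    """1 mm/px rectified patch: rows=local x (-hw..hw), cols=local y"""
    g=np.arange(-hw,hw+1.); X,Y=np.meshgrid(g,g,indexing="ij"); c,s=np.cos(yaw),np.sin(yaw)
    P=np.c_[(cx+c*X-s*Y).ravel(),(cy+s*X+c*Y).ravel(),np.full(X.size,z)]
    u=proj(n,P).reshape(*X.shape,2).astype(np.float32)
    return cv2.remap(cv2.cvtColor(im,cv2.COLOR_BGR2GRAY),u[...,0],u[...,1],cv2.INTER_CUBIC).astype(float)
E
python3 - <<'E'
from rect import *
o=c2w(-12,-40,0)
for n in("top","side"):
    im=snap(n)
    for z in(5,15):
        r=rect(im,n,o[0],o[1],CW,z)
        px=r[:,45:76].mean(1); py=r[40:81].mean(0)
        print(n,z,"x",[(i,int(px[i+60])) for i in list(range(-46,-26))+list(range(26,46))])
        print("   y",[(i,int(py[i+60])) for i in list(range(-36,-16))+list(range(16,36))])
E
```

```text
top 5 x [(-46, 145), (-45, 145), (-44, 145), (-43, 145), (-42, 144), (-41, 143), (-40, 143), (-39, 148), (-38, 159), (-37, 171), (-36, 181), (-35, 182), (-34, 173), (-33, 161), (-32, 151), (-31, 149), (-30, 155), (-29, 165), (-28, 173), (-27, 177), (26, 176), (27, 175), (28, 174), (29, 172), (30, 168), (31, 165), (32, 163), (33, 162), (34, 164), (35, 167), (36, 172), (37, 176), (38, 178), (39, 177), (40, 173), (41, 167), (42, 159), (43, 151), (44, 145), (45, 142)]
   y [(-36, 146), (-35, 145), (-34, 145), (-33, 144), (-32, 144), (-31, 144), (-30, 145), (-29, 150), (-28, 158), (-27, 170), (-26, 181), (-25, 186), (-24, 181), (-23, 167), (-22, 148), (-21, 134), (-20, 134), (-19, 150), (-18, 170), (-17, 182), (16, 175), (17, 175), (18, 175), (19, 175), (20, 175), (21, 174), (22, 174), (23, 175), (24, 175), (25, 175), (26, 176), (27, 178), (28, 179), (29, 181), (30, 182), (31, 180), (32, 171), (33, 157), (34, 144), (35, 138)]
top 15 x [(-46, 145), (-45, 145), (-44, 145), (-43, 144), (-42, 143), (-41, 143), (-40, 149), (-39, 160), (-38, 173), (-37, 182), (-36, 182), (-35, 173), (-34, 160),
[... 1943 characters left out ...]
), (-27, 232), (26, 239), (27, 238), (28, 235), (29, 233), (30, 233), (31, 235), (32, 238), (33, 242), (34, 243), (35, 236), (36, 224), (37, 211), (38, 203), (39, 201), (40, 202), (41, 203), (42, 203), (43, 203), (44, 203), (45, 203)]
   y [(-36, 202), (-35, 202), (-34, 202), (-33, 202), (-32, 202), (-31, 202), (-30, 202), (-29, 202), (-28, 201), (-27, 200), (-26, 200), (-25, 201), (-24, 206), (-23, 215), (-22, 228), (-21, 239), (-20, 243), (-19, 242), (-18, 240), (-17, 239), (16, 240), (17, 240), (18, 240), (19, 240), (20, 240), (21, 241), (22, 244), (23, 249), (24, 245), (25, 219), (26, 180), (27, 151), (28, 141), (29, 140), (30, 145), (31, 161), (32, 193), (33, 227), (34, 250), (35, 254)]
```

Plate 1 lies inside the outline; the side-camera profiles put both centres within about 0.5 mm of each other. Plate 2 next, measured in the side view.

```bash
cat >> rect.py <<'E'
def fit(im,n,cx,cy,yaw,z=10,L=70,W=48,thr=None):
    """refine plate pose: maximise mean(inside)-mean(ring)"""
    from scipy.optimize import minimize
    g=cv2.GaussianBlur(cv2.cvtColor(im,cv2.COLOR_BGR2GRAY),(0,0),.6).astype(np.float32)
    a=np.arange(-L/2-6,L/2+6.1); b=np.arange(-W/2-6,W/2+6.1); A,B=np.meshgrid(a,b,indexing="ij")
    ins=(abs(A)<L/2)&(abs(B)<W/2)
    def f(p):
        c,s=np.cos(p[2]/20),np.sin(p[2]/20)
        u=proj(n,np.c_[(p[0]+c*A-s*B).ravel(),(p[1]+s*A+c*B).ravel(),np.full(A.size,z)]).reshape(*A.shape,2).astype(np.float32)
        v=cv2.remap(g,u[...,0],u[...,1],cv2.INTER_LINEAR); return v[~ins].mean()-v[ins].mean()
    r=minimize(f,[cx,cy,yaw*20],method="Nelder-Mead",options=dict(initial_simplex=[[cx,cy,yaw*20],[cx+4,cy,yaw*20],[cx,cy+4,yaw*20],[cx,cy,yaw*20+2]],xatol=.05,fatol=.01))
    return r.x[0].round(1),r.x[1].round(1),np.degrees(r.x[2]/20).round(1),r.fun.round(0)
E
python3 - <<'E'
from rect import *
t=snap("top"); s=snap("side")
for p in[(452,-267,0),(559,-402,0),(591,-267,.34)]:
    print(fit(t,"top",*p),fit(s,"side",*p))
plan((450,-266.5,110),turn=0)
E
```

```text
(np.float64(437.0), np.float64(-269.6), np.float64(-1.0), np.float64(-29.0)) (np.float64(449.1), np.float64(-267.4), np.float64(1.0), np.float64(-92.0))
(np.float64(558.3), np.float64(-401.8), np.float64(-0.5), np.float64(-85.0)) (np.float64(553.9), np.float64(-402.9), np.float64(-1.9), np.float64(-77.0))
(np.float64(606.4), np.float64(-287.9), np.float64(61.7), np.float64(-27.0)) (np.float64(588.1), np.float64(-267.3), np.float64(20.6), np.float64(-90.0))
at [ 537.2 -198.2  110.1] yaw 6.4 w 69.0 F [0.3 0.1 0.5] t 20.7 j6 0.97 zax [ 0. -0. -1.]
turn az 0.800 x2
[ 450.  -266.5  110. ] : [-0.872, 0.683, 0.001] x 4
```

Call:
send_rows(
  series=[
    [0.5,[0,0,0],[0,0,0.74]],
    [0.5,[0,0,0],[0,0,0.74]],
    [0.5,[-0.87,0.68,0],[0,0,0]],
    [0.5,[-0.87,0.68,0],[0,0,0]],
    [0.5,[-0.87,0.68,0],[0,0,0]],
    [0.5,[-0.87,0.68,0.5],[0,0,0]],
    [0.5,[0,0,0.8],[0,0,0]],
    [0.5,[0,0,0.8],[0,0,0]],
  ],
)

```text
t: 21.37
ee_pos: [450.1, -268.7, 57.7]
orientation: [1.0, 0.003, 0.001, 0.001]
ft_force: [-0.0, 0.5, -0.6]
width: 69.1
finger_force: 0.0
```

Call:
send_rows(
  series=[
    [0.5,[0,0,0.6],[0,0,0]],
    [0.5,[0,0,0],[0,0,0]],
    [0.5,[0,0,0],[0,0,0]],
    [0.5,[0,0,0],[0,0,0]],
  ],
)

```text
t: 21.7
ee_pos: [451.3, -267.8, 43.3]
orientation: [1.0, 0.004, 0.001, 0.0]
ft_force: [0.4, 0.3, 0.0]
width: 69.0
finger_force: 0.0
```

Run:
```python
from rect import *
s=snap("side"); print(fit(s,"side",449,-267,0))
plan((450.5,-267,2),turn=0.5)
```

```text
(np.float64(449.1), np.float64(-265.5), np.float64(3.8), np.float64(-83.0))
at [ 451.4 -267.9   43.6] yaw 0.45 w 68.8 F [-0.1 -0.5 -0.3] t 21.8 j6 0.88 zax [ 0.0016 -0.0014 -1.    ]
turn az -0.013 x1
[ 450.5 -267.     2. ] : [-0.019, -0.019, 0.831] x 2
```

Call:
send_rows(
  series=[
    [0.5,[-0.02,-0.02,0.8],[0,0,0]],
    [0.5,[-0.02,-0.02,0.8],[0,0,0]],
    [0.5,[0,0,0.04],[0,0,0]],
    [0.5,[0,0,0],[0,0,0]],
    [-0.2,[0,0,0],[0,0,0]],
    [-0.2,[0,0,0],[0,0,0]],
    [-0.2,[0,0,0],[0,0,0]],
    [-0.2,[0,0,0],[0,0,0]],
  ],
)

```text
t: 22.42
ee_pos: [450.0, -266.9, 2.2]
orientation: [1.0, 0.004, 0.0, 0.001]
ft_force: [-0.9, 0.3, 4.1]
width: 47.4
finger_force: 20.0
```

Call:
send_rows(
  series=[
    [-0.2,[0,0,0],[0,0,0]],
    [-0.2,[0,0,0],[0,0,0]],
    [-0.2,[0,0,0],[0,0,0]],
    [-0.2,[0,0,0],[0,0,0]],
  ],
)

```text
t: 22.75
ee_pos: [449.9, -266.9, 2.2]
orientation: [1.0, 0.004, 0.0, 0.0]
ft_force: [-1.3, 0.6, 6.1]
width: 47.4
finger_force: 20.0
```

Run:
```python
from h import *
p=tool()[0]
plan((p[0],p[1],110),(528.3,137,110),turn=6.34)
```

```text
at [ 449.9 -266.9    2.2] yaw 0.42 w 47.4 F [-1.3  0.6  6.1] t 22.8 j6 0.88 zax [ 9.e-04 -9.e-04 -1.e+00]
turn az -0.740 x2
[ 449.9 -266.9  110. ] : [0.001, 0.001, -0.862] x 5
[528.3 137.  110. ] : [0.306, -0.982, -0.001] x 16
```

Call:
send_rows(
  series=[
    [-0.2,[0,0,-0.86],[0,0,0]],
    [-0.2,[0,0,-0.86],[0,0,0]],
    [-0.2,[0,0,-0.86],[0,0,0]],
    [-0.2,[0,0,-0.86],[0,0,0]],
    [-0.2,[0,0,-0.86],[0,0,0]],
    [-0.2,[0,0,0],[0,0,-0.74]],
    [-0.2,[0,0,0],[0,0,-0.74]],
    [-0.2,[0,0,0],[0,0,0]],
  ],
)

```text
t: 23.42
ee_pos: [449.5, -266.5, 109.3]
orientation: [0.998, 0.056, 0.0, 0.0]
ft_force: [-0.2, -0.2, -1.4]
width: 47.9
finger_force: 20.0
```

Call:
send_rows(
  series=[
    [-0.2,[0.306,-0.982,0],[0,0,0]],
    [-0.2,[0.306,-0.982,0],[0,0,0]],
    [-0.2,[0.306,-0.982,0],[0,0,0]],
    [-0.2,[0.306,-0.982,0],[0,0,0]],
    [-0.2,[0.306,-0.982,0],[0,0,0]],
    [-0.2,[0.306,-0.982,0],[0,0,0]],
    [-0.2,[0.306,-0.982,0],[0,0,0]],
    [-0.2,[0.306,-0.982,0],[0,0,0]],
  ],
)

```text
t: 24.08
ee_pos: [488.4, -63.3, 108.5]
orientation: [0.999, 0.054, -0.001, -0.0]
ft_force: [-0.0, 0.1, -1.2]
width: 47.8
finger_force: 20.0
```

Call:
send_rows(
  series=[
    [-0.2,[0.306,-0.982,0],[0,0,0]],
    [-0.2,[0.306,-0.982,0],[0,0,0]],
    [-0.2,[0.306,-0.982,0],[0,0,0]],
    [-0.2,[0.306,-0.982,0],[0,0,0]],
    [-0.2,[0.306,-0.982,0],[0,0,0]],
    [-0.2,[0.306,-0.982,0],[0,0,0]],
    [-0.2,[0.306,-0.982,0],[0,0,0]],
    [-0.2,[0.306,-0.982,0],[0,0,0]],
  ],
)

```text
t: 24.75
ee_pos: [527.5, 138.6, 108.4]
orientation: [0.999, 0.054, -0.001, 0.0]
ft_force: [0.2, -0.3, 0.3]
width: 47.9
finger_force: 20.0
```

Call:
send_rows(
  series=[
    [-0.2,[0,0,0.8],[0,0,0]],
    [-0.2,[0,0,0.8],[0,0,0]],
    [-0.2,[0,0,0],[0,0,0]],
    [-0.2,[0,0,0],[0,0,0]],
    [-0.2,[0,0,0],[0,0,0]],
  ],
)

```text
t: 25.17
ee_pos: [528.2, 137.1, 69.5]
orientation: [0.998, 0.055, 0.0, 0.0]
ft_force: [-0.4, 0.6, -0.4]
width: 47.7
finger_force: 20.0
```

```bash
cat > held.py <<'E'
from rect import *
import sys
# front edge of the held plate along tool x as seen by side camera; bottom of plate d below TCP
d=float(sys.argv[1]); snap("top"); s=snap("side"); p,r,_=tool(); M=r.as_matrix(); yaw=np.arctan2(M[1,0],M[0,0])
a=rect(s,"side",p[0],p[1],yaw,p[2]-d+10); q=a[:,50:65].mean(1) # y local near centre
print("x profile",[(i,int(q[i+60])) for i in range(-44,-26)])
E
python3 held.py 2.2
python3 - <<'E'
from h import *
plan((528.3,137,19),turn=6.34)
E
```

```text
x profile [(-44, 209), (-43, 210), (-42, 212), (-41, 213), (-40, 206), (-39, 183), (-38, 151), (-37, 133), (-36, 153), (-35, 205), (-34, 242), (-33, 248), (-32, 245), (-31, 243), (-30, 242), (-29, 242), (-28, 242), (-27, 242)]
at [528.6 137.   70.1] yaw 6.28 w 47.8 F [ 0.1  0.6 -0.4] t 25.3 j6 1.57 zax [ 1.9e-03  1.0e-04 -1.0e+00]
turn az -0.015 x1
[528.3 137.   19. ] : [-0.006, -0.0, 0.681] x 3
```

Call:
send_rows(
  series=[
    [-0.2,[0.03,0,0.7],[0,0,-0.015]],
    [-0.2,[0,0,0.7],[0,0,0]],
    [-0.2,[0,0,0.4],[0,0,0]],
    [-0.2,[0,0,0.25],[0,0,0]],
    [-0.2,[0,0,0],[0,0,0]],
    [-0.2,[0,0,0],[0,0,0]],
    [-0.2,[0,0,0],[0,0,0]],
  ],
)

```text
t: 25.85
ee_pos: [529.2, 137.4, 18.4]
orientation: [0.998, 0.056, 0.001, -0.0]
ft_force: [0.1, -0.3, -0.3]
width: 47.5
finger_force: 20.0
```

Call:
send_rows(
  series=[
    [0.3,[0,0,0],[0,0,0]],
    [0.3,[0,0,0],[0,0,0]],
    [0.3,[0,0,0],[0,0,0]],
    [0.3,[0,0,-0.5],[0,0,0]],
    [0.3,[0,0,-0.9],[0,0,0]],
    [0.3,[0,0,-0.9],[0,0,0]],
    [0.3,[0,0.4,-0.9],[0,0,0]],
    [0.3,[-0.1,1,-0.9],[0,0,0]],
  ],
)

```text
t: 26.52
ee_pos: [530.0, 104.0, 121.4]
orientation: [0.998, 0.057, 0.0, -0.0]
ft_force: [0.2, -0.2, 0.3]
width: 59.7
finger_force: 0.0
```

Call:
send_rows(
  series=[
    [0.3,[0,1,0],[0,0,0]],
    [0.3,[0,1,0],[0,0,0]],
    [0.3,[0,1,0],[0,0,0]],
    [0.3,[0,1,0],[0,0,0]],
    [0.3,[0,1,0],[0,0,0]],
    [0.5,[0,1,0],[0,0,0]],
    [0.5,[0,1,0],[0,0,0]],
    [0.5,[0,1,0],[0,0,0]],
  ],
)

```text
t: 27.18
ee_pos: [552.3, -97.7, 120.5]
orientation: [0.998, 0.056, 0.0, 0.0]
ft_force: [1.5, -0.2, -0.1]
width: 68.3
finger_force: 0.0
```

```bash
cat > chk.py <<'E'
from rect import *
import sys
N=int(sys.argv[1]); t=snap("top"); s=snap("side"); o=c2w(-12,-40,0)
a=rect(s,"side",o[0],o[1],CW,5+10*N); px=a[:,50:71].mean(1); py=a[45:76].mean(0)
sub=lambda v,i0,i1,th: [round(i+(th-v[i+60])/(v[i+61]-v[i+60]),1) for i in range(i0,i1) if (v[i+60]-th)*(v[i+61]-th)<0]
print("front x",sub(px,-45,-25,200),"back",sub(px,27,45,222),"y-",sub(py,-35,-15,222),"y+",sub(py,15,34,200))
for p in[(559,-402,0),(591,-267,.34)]: print(fit(t,"top",*p),fit(s,"side",*p))
if len(sys.argv)>2:
    A=cv2.resize(t[110:240,140:300],(400,325)); B=cv2.resize(s[230:340,180:330],(400,293)); C=np.zeros((325,800,3),np.uint8); C[:,:400]=A; C[:293,400:]=B
    cv2.imwrite(f"pics/{sys.argv[2]}.png",C)
E
python3 chk.py 2 p2
python3 - <<'E'
from h import *
plan((589.5,-267,110),turn=19.8)
E
```

```text
front x [np.float64(-39.8), np.float64(-33.8)] back [np.float64(36.2)] y- [np.float64(-22.5)] y+ [np.float64(25.9)]
(np.float64(558.4), np.float64(-401.8), np.float64(-0.4), np.float64(-85.0)) (np.float64(555.6), np.float64(-403.2), np.float64(0.4), np.float64(-84.0))
(np.float64(590.7), np.float64(-266.6), np.float64(19.5), np.float64(-85.0)) (np.float64(585.6), np.float64(-268.2), np.float64(22.0), np.float64(-79.0))
at [552.8 -99.8 120.4] yaw 6.2 w 68.4 F [ 1.3  0.9 -0. ] t 27.3 j6 1.15 zax [ 0.0012 -0.0014 -1.    ]
turn az -0.850 x4
[ 589.5 -267.   110. ] : [-0.126, 0.97, 0.061] x 7
```

View pics/p2.png

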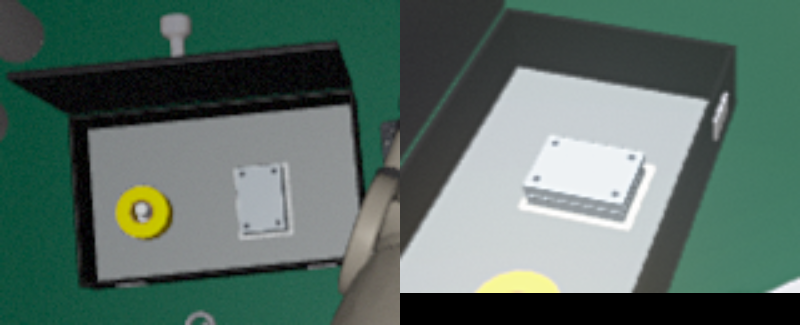

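Plate 2 lies squarely on plate 1 (side crop (585,175)), edges equal within 0.6 mm. Plate 3 next.

Call:
send_rows(
  series=[
    [0.5,[0,0,0],[0,0,-0.85]],
    [0.5,[0,0,0],[0,0,-0.85]],
    [0.5,[0,0,0],[0,0,-0.85]],
    [0.5,[0,0,0],[0,0,-0.85]],
    [0.5,[-0.126,0.97,0],[0,0,0]],
    [0.5,[-0.126,0.97,0],[0,0,0]],
    [0.5,[-0.126,0.97,0],[0,0,0]],
    [0.5,[-0.126,0.97,0],[0,0,0]],
  ],
)

```text
t: 27.95
ee_pos: [573.9, -191.8, 120.4]
orientation: [0.985, 0.174, 0.0, -0.0]
ft_force: [-0.5, -0.0, -0.7]
width: 68.9
finger_force: 0.0
```

Call:
send_rows(
  series=[
    [0.5,[-0.126,0.97,0.2],[0,0,0]],
    [0.5,[-0.126,0.97,0.5],[0,0,0]],
    [0.5,[-0.126,0.97,0.7],[0,0,0]],
    [0.5,[0,0,0.8],[0,0,0]],
    [0.5,[0,0,0.8],[0,0,0]],
    [0.5,[0,0,0],[0,0,0]],
    [0.5,[0,0,0],[0,0,0]],
    [0.5,[0,0,0],[0,0,0]],
  ],
)

```text
t: 28.62
ee_pos: [590.4, -263.1, 46.5]
orientation: [0.985, 0.174, 0.001, 0.001]
ft_force: [0.2, -0.2, -0.2]
width: 68.7
finger_force: 0.0
```

Run:
```python
from rect import *
s=snap("side"); print(fit(s,"side",588,-267,.35))
plan((589,-267.2,2.5),turn=19.8)
```

```text
(np.float64(587.5), np.float64(-266.0), np.float64(20.9), np.float64(-86.0))
at [ 590.7 -263.3   46.9] yaw 20.04 w 68.9 F [0.6 0.5 0.6] t 28.7 j6 0.68 zax [ 0.0023 -0.0013 -1.    ]
turn az 0.060 x1
[ 589.  -267.2    2.5] : [-0.059, 0.06, 0.889] x 2
```

Call:
send_rows(
  series=[
    [0.5,[-0.06,0.06,0.85],[0,0,0]],
    [0.5,[-0.06,0.06,0.85],[0,0,0]],
    [0.5,[0,0,0.06],[0,0,0]],
    [0.5,[0,0,0],[0,0,0]],
    [0.5,[0,0,0],[0,0,0]],
    [-0.2,[0,0,0],[0,0,0]],
    [-0.2,[0,0,0],[0,0,0]],
    [-0.2,[0,0,0],[0,0,0]],
  ],
)

```text
t: 29.33
ee_pos: [588.2, -267.4, 2.1]
orientation: [0.985, 0.174, 0.0, 0.0]
ft_force: [0.3, 0.5, 0.3]
width: 53.0
finger_force: 0.2
```

Call:
send_rows(
  series=[
    [-0.2,[0,0,0],[0,0,0]],
    [-0.2,[0,0,0],[0,0,0]],
    [-0.2,[0,0,0],[0,0,0]],
    [-0.2,[0,0,0],[0,0,0]],
  ],
)

```text
t: 29.67
ee_pos: [588.2, -267.6, 1.8]
orientation: [0.985, 0.174, 0.0, 0.0]
ft_force: [-0.7, 0.0, 5.4]
width: 47.6
finger_force: 20.0
```

Run:
```python
from h import *
p=tool()[0]
plan((p[0],p[1],110),(560,-60,110),(529,137.2,110),turn=6.34)
```

```text
at [ 588.2 -267.6    1.8] yaw 20.0 w 47.6 F [-0.7  0.   5.4] t 29.7 j6 0.68 zax [ 8.e-04 -6.e-04 -1.e+00]
turn az 0.854 x4
[ 588.2 -267.6  110. ] : [0.0, 0.001, -0.865] x 5
[560 -60 110] : [-0.023, -0.931, -0.001] x 9
[529.  137.2 110. ] : [-0.045, -0.997, -0.001] x 8
```

Call:
send_rows(
  series=[
    [-0.2,[0,0,-0.87],[0,0,0]],
    [-0.2,[0,0,-0.87],[0,0,0]],
    [-0.2,[0,0,-0.87],[0,0,0.5]],
    [-0.2,[0,0,-0.87],[0,0,0.7]],
    [-0.2,[0,0,-0.87],[0,0,0.7]],
    [-0.2,[0,0,0],[0,0,0.7]],
    [-0.2,[0,0,0],[0,0,0.815]],
    [-0.2,[0,0,0],[0,0,0]],
  ],
)

```text
t: 30.33
ee_pos: [587.6, -267.2, 109.9]
orientation: [0.999, 0.054, -0.0, -0.0]
ft_force: [0.4, 0.3, -2.1]
width: 47.7
finger_force: 20.0
```

Call:
send_rows(
  series=[
    [-0.2,[-0.023,-0.93,0],[0,0,0]],
    [-0.2,[-0.023,-0.93,0],[0,0,0]],
    [-0.2,[-0.023,-0.93,0],[0,0,0]],
    [-0.2,[-0.023,-0.93,0],[0,0,0]],
    [-0.2,[-0.023,-0.93,0],[0,0,0]],
    [-0.2,[-0.023,-0.93,0],[0,0,0]],
    [-0.2,[-0.023,-0.93,0],[0,0,0]],
    [-0.2,[-0.023,-0.93,0],[0,0,0]],
  ],
)

```text
t: 31.0
ee_pos: [562.0, -81.8, 109.2]
orientation: [0.998, 0.056, -0.001, -0.0]
ft_force: [0.2, 0.3, -0.6]
width: 47.3
finger_force: 20.0
```

Call:
send_rows(
  series=[
    [-0.2,[-0.023,-0.93,0],[0,0,0]],
    [-0.2,[-0.045,-0.997,0],[0,0,0]],
    [-0.2,[-0.045,-0.997,0],[0,0,0]],
    [-0.2,[-0.045,-0.997,0],[0,0,0]],
    [-0.2,[-0.045,-0.997,0],[0,0,0]],
    [-0.2,[-0.045,-0.997,0],[0,0,0]],
    [-0.2,[-0.045,-0.997,0],[0,0,0]],
    [-0.2,[-0.045,-0.997,0],[0,0,0]],
  ],
)

```text
t: 31.67
ee_pos: [531.8, 113.7, 109.3]
orientation: [0.998, 0.056, -0.001, 0.0]
ft_force: [-0.4, -0.1, -0.2]
width: 47.8
finger_force: 20.0
```

Call:
send_rows(
  series=[
    [-0.2,[-0.045,-0.997,0],[0,0,0]],
    [-0.2,[0,0,0.8],[0,0,0]],
    [-0.2,[0,0,0.8],[0,0,0]],
    [-0.2,[0,0,0],[0,0,0]],
    [-0.2,[0,0,0],[0,0,0]],
    [-0.2,[0,0,0],[0,0,0]],
  ],
)

```text
t: 32.17
ee_pos: [529.0, 137.1, 70.4]
orientation: [0.998, 0.055, 0.0, 0.0]
ft_force: [0.1, 0.4, -0.1]
width: 47.3
finger_force: 20.0
```

```bash
python3 held.py 1.8
python3 - <<'E'
from h import *
plan((529.2,137.2,28),turn=6.34)
E
```

```text
x profile [(-44, 209), (-43, 210), (-42, 213), (-41, 214), (-40, 204), (-39, 175), (-38, 143), (-37, 134), (-36, 171), (-35, 224), (-34, 249), (-33, 248), (-32, 244), (-31, 242), (-30, 242), (-29, 242), (-28, 242), (-27, 242)]
at [529.5 137.   71. ] yaw 6.33 w 47.6 F [-1.4 -0.2 -0.5] t 32.3 j6 1.57 zax [ 1.8e-03  1.0e-04 -1.0e+00]
turn az -0.003 x1
[529.2 137.2  28. ] : [-0.007, -0.004, 0.86] x 2
```

Call:
send_rows(
  series=[
    [-0.2,[0,0,0.7],[0,0,0]],
    [-0.2,[0,0,0.6],[0,0,0]],
    [-0.2,[0,0,0.28],[0,0,0]],
    [-0.2,[0,0,0.12],[0,0,0]],
    [-0.2,[0,0,0],[0,0,0]],
    [-0.2,[0,0,0],[0,0,0]],
    [-0.2,[0,0,0],[0,0,0]],
  ],
)

```text
t: 32.85
ee_pos: [529.3, 137.3, 28.3]
orientation: [0.998, 0.055, 0.001, -0.0]
ft_force: [0.1, -0.2, -0.5]
width: 47.4
finger_force: 20.0
```

Call:
send_rows(
  series=[
    [0.3,[0,0,0],[0,0,0]],
    [0.3,[0,0,0],[0,0,0]],
    [0.3,[0,0,0],[0,0,0]],
    [0.3,[0,0,-0.5],[0,0,0]],
    [0.3,[0,0,-0.9],[0,0,0]],
    [0.3,[0,0,-0.9],[0,0,0]],
    [0.3,[0,0.4,-0.9],[0,0,0]],
    [0.3,[0,1,-0.9],[0,0,0]],
  ],
)

```text
t: 33.52
ee_pos: [532.1, 104.2, 131.1]
orientation: [0.998, 0.057, 0.0, -0.0]
ft_force: [0.6, -1.3, -0.6]
width: 59.8
finger_force: 0.0
```

Call:
send_rows(
  series=[
    [0.3,[0,1,0],[0,0,0]],
    [0.3,[0,1,0],[0,0,0]],
    [0.3,[0,1,0],[0,0,0]],
    [0.3,[0,1,0],[0,0,0]],
    [0.3,[0,1,0],[0,0,0]],
    [0.5,[0,1,0],[0,0,0]],
    [0.5,[0,1,0],[0,0,0]],
    [0.5,[0,1,0],[0,0,0]],
  ],
)

```text
t: 34.18
ee_pos: [554.6, -97.6, 130.2]
orientation: [0.998, 0.055, 0.0, 0.0]
ft_force: [0.3, 0.2, -0.0]
width: 68.2
finger_force: 0.0
```

```bash
python3 chk.py 3
python3 - <<'E'
from h import *
plan((557,-402.3,110),turn=0)
E
```

```text
front x [np.float64(-42.5), np.float64(-34.1)] back [np.float64(36.0)] y- [np.float64(-22.5)] y+ [np.float64(25.8)]
(np.float64(558.3), np.float64(-401.8), np.float64(-0.5), np.float64(-85.0)) (np.float64(555.6), np.float64(-403.1), np.float64(0.1), np.float64(-84.0))
(np.float64(609.5), np.float64(-284.6), np.float64(40.9), np.float64(-0.0)) (np.float64(643.4), np.float64(-264.6), np.float64(-75.7), np.float64(-38.0))
at [555.1 -99.7 130.1] yaw 6.13 w 68.8 F [-0.2  1.   0.6] t 34.3 j6 1.15 zax [ 0.0011 -0.0014 -1.    ]
turn az 0.767 x2
[ 557.  -402.3  110. ] : [0.006, 0.931, 0.063] x 13
```

Call:
send_rows(
  series=[
    [0.5,[0,0,0],[0,0,0.767]],
    [0.5,[0,0,0],[0,0,0.767]],
    [0.5,[0,0.931,0],[0,0,0]],
    [0.5,[0,0.931,0],[0,0,0]],
    [0.5,[0,0.931,0],[0,0,0]],
    [0.5,[0,0.931,0],[0,0,0]],
    [0.5,[0,0.931,0],[0,0,0]],
    [0.5,[0,0.931,0],[0,0,0]],
  ],
)

```text
t: 34.95
ee_pos: [555.1, -236.1, 130.1]
orientation: [1.0, 0.002, -0.0, -0.0]
ft_force: [0.4, 0.1, 0.3]
width: 69.2
finger_force: 0.0
```

Call:
send_rows(
  series=[
    [0.5,[0,0.931,0],[0,0,0]],
    [0.5,[0,0.931,0],[0,0,0]],
    [0.5,[0,0.931,0],[0,0,0]],
    [0.5,[0,0.931,0.3],[0,0,0]],
    [0.5,[0,0.931,0.5],[0,0,0]],
    [0.5,[0,0.931,0.6],[0,0,0]],
    [0.5,[0.05,0.931,0.6],[0,0,0]],
    [0.5,[0,0,0.6],[0,0,0]],
  ],
)

```text
t: 35.62
ee_pos: [556.8, -402.5, 64.3]
orientation: [1.0, 0.0, 0.001, 0.001]
ft_force: [0.4, 0.6, 0.2]
width: 69.0
finger_force: 0.0
```

Call:
send_rows(
  series=[
    [0.5,[0,0,0.6],[0,0,0]],
    [0.5,[0,0,0],[0,0,0]],
    [0.5,[0,0,0],[0,0,0]],
    [0.5,[0,0,0],[0,0,0]],
  ],
)

```text
t: 35.95
ee_pos: [557.7, -398.5, 51.0]
orientation: [1.0, 0.002, 0.001, 0.0]
ft_force: [-0.4, -0.4, -0.8]
width: 68.7
finger_force: 0.0
```

Run:
```python
from rect import *
s=snap("side"); print(fit(s,"side",556,-402,0))
plan((556.8,-402.4,2.5),turn=-0.2)
```

```text
(np.float64(555.5), np.float64(-402.7), np.float64(1.3), np.float64(-85.0))
at [ 557.8 -398.8   51.5] yaw 0.25 w 68.4 F [ 0.   0.6 -0. ] t 36.0 j6 0.83 zax [ 0.0016 -0.0014 -1.    ]
turn az 0.111 x1
[ 556.8 -402.4    2.5] : [-0.021, 0.071, 0.979] x 2
```

Call:
send_rows(
  series=[
    [0.5,[-0.02,0.07,0.9],[0,0,0]],
    [0.5,[-0.02,0.07,0.8],[0,0,0]],
    [0.5,[0,0,0.26],[0,0,0]],
    [0.5,[0,0,0],[0,0,0]],
    [0.5,[0,0,0],[0,0,0]],
    [-0.2,[0,0,0],[0,0,0]],
    [-0.2,[0,0,0],[0,0,0]],
    [-0.2,[0,0,0],[0,0,0]],
  ],
)

```text
t: 36.67
ee_pos: [556.2, -402.5, 1.6]
orientation: [1.0, 0.002, 0.0, 0.0]
ft_force: [-0.1, 0.9, -0.4]
width: 53.4
finger_force: 0.0
```

Call:
send_rows(
  series=[
    [-0.2,[0,0,0],[0,0,0]],
    [-0.2,[0,0,0],[0,0,0]],
    [-0.2,[0,0,0],[0,0,0]],
    [-0.2,[0,0,0],[0,0,0]],
  ],
)

```text
t: 37.0
ee_pos: [556.2, -402.7, 1.5]
orientation: [1.0, 0.002, 0.0, 0.0]
ft_force: [0.1, 0.4, 3.4]
width: 48.0
finger_force: 20.0
```

Run:
```python
from h import *
p=tool()[0]
plan((p[0],p[1],120),(555,-60,120),(529.5,137.2,120),turn=6.34)
```

```text
at [ 556.2 -402.7    1.5] yaw 0.2 w 48.0 F [0.1 0.4 3.4] t 37.0 j6 0.83 zax [ 8.e-04 -8.e-04 -1.e+00]
turn az -0.767 x2
[ 556.2 -402.7  120. ] : [0.001, 0.001, -0.948] x 5
[555 -60 120] : [0.105, -0.974, -0.001] x 14
[529.5 137.2 120. ] : [-0.018, -0.994, -0.001] x 8
```

Call:
send_rows(
  series=[
    [-0.2,[0,0,-0.9],[0,0,0]],
    [-0.2,[0,0,-0.95],[0,0,0]],
    [-0.2,[0,0,-0.95],[0,0,0]],
    [-0.2,[0,0,-0.95],[0,0,-0.767]],
    [-0.2,[0,0,-0.95],[0,0,-0.767]],
    [-0.2,[0,0,0],[0,0,0]],
    [-0.2,[0.105,-0.974,0],[0,0,0]],
    [-0.2,[0.105,-0.974,0],[0,0,0]],
  ],
)

```text
t: 37.67
ee_pos: [555.0, -353.6, 117.3]
orientation: [0.999, 0.054, -0.0, -0.0]
ft_force: [0.9, 0.8, -1.4]
width: 47.7
finger_force: 20.0
```

Call:
send_rows(
  series=[
    [-0.2,[0.105,-0.974,0],[0,0,0]],
    [-0.2,[0.105,-0.974,0],[0,0,0]],
    [-0.2,[0.105,-0.974,0],[0,0,0]],
    [-0.2,[0.105,-0.974,0],[0,0,0]],
    [-0.2,[0.105,-0.974,0],[0,0,0]],
    [-0.2,[0.105,-0.974,0],[0,0,0]],
    [-0.2,[0.105,-0.974,0],[0,0,0]],
    [-0.2,[0.105,-0.974,0],[0,0,0]],
  ],
)

```text
t: 38.33
ee_pos: [554.3, -156.0, 117.1]
orientation: [0.999, 0.055, -0.001, -0.001]
ft_force: [0.5, 1.1, -1.5]
width: 47.6
finger_force: 20.0
```

Call:
send_rows(
  series=[
    [-0.2,[0.105,-0.974,0],[0,0,0]],
    [-0.2,[0.105,-0.974,0],[0,0,0]],
    [-0.2,[0.105,-0.974,0],[0,0,0]],
    [-0.2,[0.105,-0.974,0],[0,0,0]],
    [-0.2,[-0.018,-0.994,0],[0,0,0]],
    [-0.2,[-0.018,-0.994,0],[0,0,0]],
    [-0.2,[-0.018,-0.994,0],[0,0,0]],
    [-0.2,[-0.018,-0.994,0],[0,0,0]],
  ],
)

```text
t: 39.0
ee_pos: [541.0, 40.3, 117.2]
orientation: [0.999, 0.055, -0.001, -0.0]
ft_force: [0.1, 1.4, -0.5]
width: 47.8
finger_force: 20.0
```

Call:
send_rows(
  series=[
    [-0.2,[-0.018,-0.994,0],[0,0,0]],
    [-0.2,[-0.018,-0.994,0],[0,0,0]],
    [-0.2,[-0.018,-0.994,0],[0,0,0]],
    [-0.2,[-0.018,-0.994,0],[0,0,0]],
    [-0.2,[0,0,0.9],[0,0,0]],
    [-0.2,[0,0,0.9],[0,0,0]],
    [-0.2,[0,0,0],[0,0,0]],
    [-0.2,[0,0,0],[0,0,0]],
  ],
)

```text
t: 39.67
ee_pos: [527.9, 137.5, 71.9]
orientation: [0.998, 0.055, -0.002, 0.0]
ft_force: [0.6, -0.5, -0.2]
width: 47.8
finger_force: 20.0
```

Call:
send_rows(
  series=[
    [-0.2,[0,0,0],[0,0,0]],
    [-0.2,[0,0,0],[0,0,0]],
  ],
)

```text
t: 39.83
ee_pos: [530.1, 137.4, 74.4]
orientation: [0.998, 0.055, 0.001, -0.0]
ft_force: [0.9, 0.9, -1.2]
width: 47.8
finger_force: 20.0
```

```bash
python3 held.py 1.5
python3 - <<'E'
from h import *
plan((529.4,137.2,38),turn=6.34)
E
```

```text
x profile [(-44, 209), (-43, 210), (-42, 210), (-41, 213), (-40, 213), (-39, 201), (-38, 173), (-37, 145), (-36, 145), (-35, 188), (-34, 235), (-33, 249), (-32, 246), (-31, 243), (-30, 243), (-29, 242), (-28, 242), (-27, 242)]
at [530.  137.4  74.5] yaw 6.3 w 47.7 F [-0.3 -0.2 -0.1] t 39.9 j6 1.57 zax [ 1.9e-03  2.0e-04 -1.0e+00]
turn az -0.011 x1
[529.4 137.2  38. ] : [-0.014, 0.003, 0.73] x 2
```

Call:
send_rows(
  series=[
    [-0.2,[-0.04,0,0.6],[0,0,0]],
    [-0.2,[0,0,0.5],[0,0,0]],
    [-0.2,[0,0,0.24],[0,0,0]],
    [-0.2,[0,0,0.12],[0,0,0]],
    [-0.2,[0,0,0],[0,0,0]],
    [-0.2,[0,0,0],[0,0,0]],
    [-0.2,[0,0,0],[0,0,0]],
  ],
)

```text
t: 40.52
ee_pos: [528.8, 137.6, 37.6]
orientation: [0.998, 0.055, 0.001, 0.0]
ft_force: [0.5, 0.2, -1.1]
width: 47.9
finger_force: 20.0
```

Call:
send_rows(
  series=[
    [0.3,[0,0,0],[0,0,0]],
    [0.3,[0,0,0],[0,0,0]],
    [0.3,[0,0,0],[0,0,0]],
    [0.3,[0,0,-0.5],[0,0,0]],
    [0.3,[0,0,-0.9],[0,0,0]],
    [0.3,[0,0,-0.9],[0,0,0]],
    [0.3,[-0.2,0.4,-0.9],[0,0,0]],
    [0.3,[-0.2,1,-0.9],[0,0,0]],
  ],
)

```text
t: 41.18
ee_pos: [521.9, 103.3, 140.6]
orientation: [0.998, 0.057, 0.0, -0.0]
ft_force: [0.4, 0.1, -0.6]
width: 59.6
finger_force: 0.0
```

Call:
send_rows(
  series=[
    [0,[0,1,-0.9],[0,0,0]],
    [-0.5,[0,1,-0.9],[0,0,0]],
    [-1,[0,1,-0.9],[0,0,0]],
    [-1,[0,1,-0.9],[0,0,0]],
    [-1,[0,1,-0.9],[0,0,0]],
    [-1,[0,1,-0.9],[0,0,0]],
    [-1,[0,1,-0.5],[0,0,0]],
    [-1,[0,1,0],[0,0,0]],
  ],
)

```text
t: 41.85
ee_pos: [545.5, -98.7, 290.8]
orientation: [0.998, 0.055, 0.003, 0.001]
ft_force: [0.9, -0.2, -0.3]
width: 11.1
finger_force: 0.0
```

Call:
send_rows(
  series=[
    [-1,[0,0,0],[0,0,0]],
    [-1,[0,0,0],[0,0,0]],
    [-1,[0,0,0],[0,0,0]],
  ],
)

```text
t: 42.1
ee_pos: [544.0, -96.6, 286.6]
orientation: [0.998, 0.055, -0.0, -0.0]
ft_force: [0.3, 0.0, 0.3]
width: 0.7
finger_force: 0.0
```

```bash
python3 chk.py 4 p4
python3 - <<'E'
from h import *
b=c2w(130,-75,0)
plan((640,-70,270),(b[0],b[1],270),(b[0],b[1],200),turn=6.34)
E
```

```text
front x [np.float64(-43.3), np.float64(-34.0)] back [np.float64(36.1)] y- [np.float64(-22.4)] y+ [np.float64(26.3)]
(np.float64(572.3), np.float64(-405.3), np.float64(-6.5), np.float64(-0.0)) (np.float64(556.4), np.float64(-392.5), np.float64(-3.6), np.float64(0.0))
(np.float64(610.4), np.float64(-267.7), np.float64(64.1), np.float64(-7.0)) (np.float64(591.9), np.float64(-259.6), np.float64(12.8), np.float64(0.0))
at [544.1 -96.  286.7] yaw 6.4 w 0.4 F [-0.3 -0.8  0. ] t 42.2 j6 1.15 zax [-7.e-04  5.e-04 -1.e+00]
turn az 0.016 x1
[640 -70 270] : [0.982, -0.152, 0.166] x 4
[673.  117.8 270. ] : [0.268, -0.915, 0.0] x 8
[673.  117.8 200. ] : [0.001, 0.001, 0.933] x 3
```

View pics/p4.png

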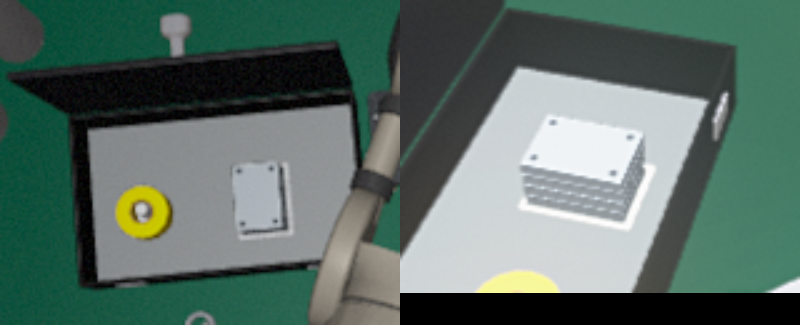

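All four plates are stacked squarely on the outline, the spool is down on the spindle and the lid still stands. Now over the lid at a height that clears it, to close it from behind.

Run:
```python
from h import *
a=c2w(20,-110,285); b=c2w(130,-110,285); c=c2w(130,-110,210)
plan(a,b,c,turn=6.34)
```

```text
at [544.1 -96.  286.7] yaw 6.4 w 0.4 F [-0.3 -0.8  0. ] t 42.2 j6 1.15 zax [-7.e-04  5.e-04 -1.e+00]
turn az 0.016 x1
[567.5  70.9 285. ] : [0.238, -0.933, 0.01] x 7
[676.8  83.  285. ] : [0.88, 0.0, -0.001] x 5
[676.8  83.  210. ] : [0.001, 0.001, 1.0] x 3
```

Call:
send_rows(
  series=[
    [-1,[0.238,-0.933,0],[0,0,0.016]],
    [-1,[0.238,-0.933,0],[0,0,0]],
    [-1,[0.238,-0.933,0],[0,0,0]],
    [-1,[0.238,-0.933,0],[0,0,0]],
    [-1,[0.238,-0.933,0],[0,0,0]],
    [-1,[0.238,-0.933,0],[0,0,0]],
    [-1,[0.238,-0.933,0],[0,0,0]],
    [-1,[0,0,0],[0,0,0]],
  ],
)

```text
t: 42.87
ee_pos: [567.5, 74.8, 286.7]
orientation: [0.998, 0.057, -0.0, -0.001]
ft_force: [-0.7, -0.8, 0.5]
width: 0.5
finger_force: 0.0
```

Call:
send_rows(
  series=[
    [-1,[0.88,0,0],[0,0,0]],
    [-1,[0.88,0,0],[0,0,0]],
    [-1,[0.88,0,0],[0,0,0]],
    [-1,[0.88,0,0],[0,0,0]],
    [-1,[0.88,0,0],[0,0,0]],
    [-1,[0,0,0],[0,0,0]],
    [-1,[0,0,0],[0,0,0]],
    [-1,[0,0,0],[0,0,0]],
  ],
)

```text
t: 43.53
ee_pos: [676.4, 82.0, 286.6]
orientation: [0.998, 0.055, -0.001, 0.0]
ft_force: [0.2, -0.6, 0.4]
width: 0.3
finger_force: 0.0
```

Call:
send_rows(
  series=[
    [-1,[0,0,0.75],[0,0,0]],
    [-1,[0,0,0.75],[0,0,0]],
    [-1,[0,0,0.75],[0,0,0]],
    [-1,[0,0,0.75],[0,0,0]],
    [-1,[0,0,0],[0,0,0]],
    [-1,[0,0,0],[0,0,0]],
    [-1,[0,0,0],[0,0,0]],
  ],
)

```text
t: 44.12
ee_pos: [677.4, 81.8, 214.0]
orientation: [0.998, 0.055, 0.001, 0.0]
ft_force: [-0.2, -0.4, 0.2]
width: 0.3
finger_force: 0.0
```

Run:
```python
from h import *
p=tool()[0]; print("case",R.from_euler("z",-CW).apply(p-[CX,CY,0]).round(1)); plan(c2w(107.5,-110,210),turn=6.34)
```

```text
case [ 130.4 -111.3  214. ]
at [677.4  81.8 214. ] yaw 6.28 w 0.3 F [-0.2 -0.4  0.2] t 44.1 j6 1.47 zax [ 2.4e-03 -1.0e-04 -1.0e+00]
turn az -0.015 x1
[654.5  80.5 210. ] : [-0.915, -0.051, 0.156] x 1
```

Call:
send_rows(
  series=[
    [-1,[-0.46,0,0.08],[0,0,0]],
    [-1,[-0.46,0,0.08],[0,0,0]],
    [-1,[-0.39,0,0.03],[0,0,0]],
    [-1,[-0.39,0,0.03],[0,0,0]],
    [-1,[-0.39,0,0.03],[0,0,0]],
    [-1,[-0.39,0,0.03],[0,0,0]],
    [-1,[-0.37,0,0.13],[0,0,0]],
    [-1,[-0.37,0,0.13],[0,0,0]],
  ],
)

```text
t: 44.78
ee_pos: [598.1, 72.9, 201.2]
orientation: [0.998, 0.055, 0.003, 0.0]
ft_force: [0.5, 0.7, 2.0]
width: 0.8
finger_force: 0.8
```

Call:
send_rows(
  series=[
    [-1,[-0.37,0,0.13],[0,0,0]],
    [-1,[-0.37,0,0.13],[0,0,0]],
    [-1,[-0.32,0,0.22],[0,0,0]],
    [-1,[-0.32,0,0.22],[0,0,0]],
    [-1,[-0.32,0,0.22],[0,0,0]],
    [-1,[-0.32,0,0.22],[0,0,0]],
    [-1,[-0.25,0,0.3],[0,0,0]],
    [-1,[-0.25,0,0.3],[0,0,0]],
  ],
)

```text
t: 45.45
ee_pos: [535.5, 66.1, 157.1]
orientation: [0.998, 0.055, 0.002, 0.0]
ft_force: [-0.5, 0.3, 1.3]
width: 0.6
finger_force: 0.5
```

Call:
send_rows(
  series=[
    [-1,[-0.25,0,0.3],[0,0,0]],
    [-1,[-0.25,0,0.3],[0,0,0]],
    [-1,[-0.17,0,0.35],[0,0,0]],
    [-1,[-0.17,0,0.35],[0,0,0]],
    [-1,[-0.17,0,0.35],[0,0,0]],
    [-1,[-0.17,0,0.35],[0,0,0]],
    [-1,[0,0,0],[0,0,0]],
    [-1,[0,0,0],[0,0,0]],
  ],
)

```text
t: 46.12
ee_pos: [505.9, 62.8, 106.2]
orientation: [0.999, 0.055, 0.001, 0.0]
ft_force: [-0.3, -0.5, -1.2]
width: 0.6
finger_force: 0.0
```

Run:
```python
from h import *
p=tool()[0]; print("case",R.from_euler("z",-CW).apply(p-[CX,CY,0]).round(1)); plan(p)
snap("side","close",(90,130,330,400),2)
```

```text
case [ -42.1 -111.2  106.2]
at [505.9  62.8 106.2] yaw 6.27 w 0.6 F [-0.3 -0.5 -1.2] t 46.1 j6 1.43 zax [ 2.e-03 -1.e-04 -1.e+00]
[505.9  62.8 106.2] : [0.0, 0.0, 0.0] x 1
```

View pics/close.png

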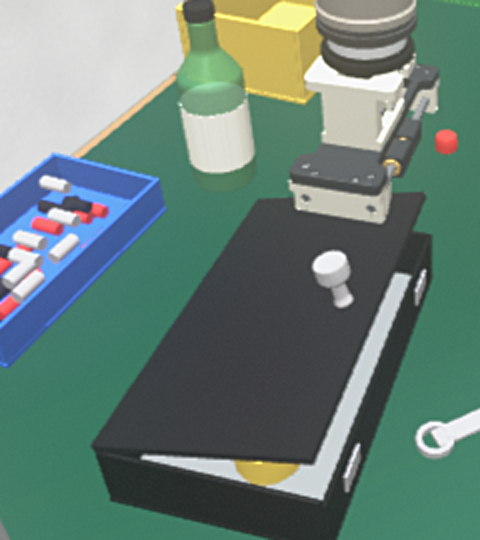

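The lid is nearly shut, with the finger on its outer face and the bottle still standing. Press down the rest gently.

Call:
send_rows(
  series=[
    [-1,[-0.07,0,0.35],[0,0,0]],
    [-1,[-0.07,0,0.35],[0,0,0]],
    [-1,[-0.07,0,0.35],[0,0,0]],
    [-1,[-0.05,0,0.25],[0,0,0]],
    [-1,[0,0,0.15],[0,0,0]],
    [-1,[0,0,0],[0,0,0]],
    [-1,[0,0,0],[0,0,0]],
  ],
)

```text
t: 46.75
ee_pos: [497.8, 62.1, 68.7]
orientation: [0.998, 0.055, -0.001, 0.0]
ft_force: [-4.2, 0.0, 9.1]
width: 0.8
finger_force: 4.0
```

Call:
send_rows(
  series=[
    [-1,[0,0,0.06],[0,0,0]],
    [-1,[0,0,0],[0,0,0]],
    [-1,[0,0,0],[0,0,0]],
    [-1,[0,0,0],[0,0,0]],
  ],
)

```text
t: 47.08
ee_pos: [497.8, 62.1, 68.5]
orientation: [0.998, 0.055, -0.001, 0.0]
ft_force: [-7.9, -0.4, 19.7]
width: 0.3
finger_force: 10.2
```

Firm contact at z = 68.5, so the lid is on the rim. Retreat and check.

Call:
send_rows(
  series=[
    [-1,[0,0,-0.3],[0,0,0]],
    [-1,[0,0,-0.9],[0,0,0]],
    [-1,[0,0,-0.9],[0,0,0]],
    [-1,[0,0,-0.9],[0,0,0]],
    [-1,[0,0.5,-0.9],[0,0,0]],
    [-1,[0,1,-0.9],[0,0,0]],
    [-1,[0,1,-0.5],[0,0,0]],
    [-1,[0,1,0],[0,0,0]],
  ],
)

```text
t: 47.75
ee_pos: [509.8, -25.8, 202.5]
orientation: [0.998, 0.055, 0.003, 0.001]
ft_force: [0.9, 0.5, -0.7]
width: -0.1
finger_force: 0.0
```

Call:
send_rows(
  series=[
    [-1,[0,1,0],[0,0,0]],
    [-1,[0,1,0],[0,0,0]],
    [-1,[0,1,0],[0,0,0]],
    [-1,[0,1,0],[0,0,0]],
    [-1,[0,0,0],[0,0,0]],
    [-1,[0,0,0],[0,0,0]],
    [-1,[0,0,0],[0,0,0]],
  ],
)

```text
t: 48.33
ee_pos: [519.0, -123.7, 199.2]
orientation: [0.999, 0.055, -0.0, -0.0]
ft_force: [-0.3, 1.2, 0.4]
width: -0.0
finger_force: 0.0
```

Run:
```python
from h import *
t=snap("top"); s=snap("side")
A=cv2.resize(t[80:240,140:340],(400,320)); B=cv2.resize(s[130:400,90:306],(400,500)); C=np.zeros((500,800,3),np.uint8); C[:320,:400]=A; C[:,400:]=B
cv2.imwrite("pics/end.png",C); print(tool()[0])
```

```text
[ 519.06376399 -123.15646456  199.544536  ]
```

View pics/end.png

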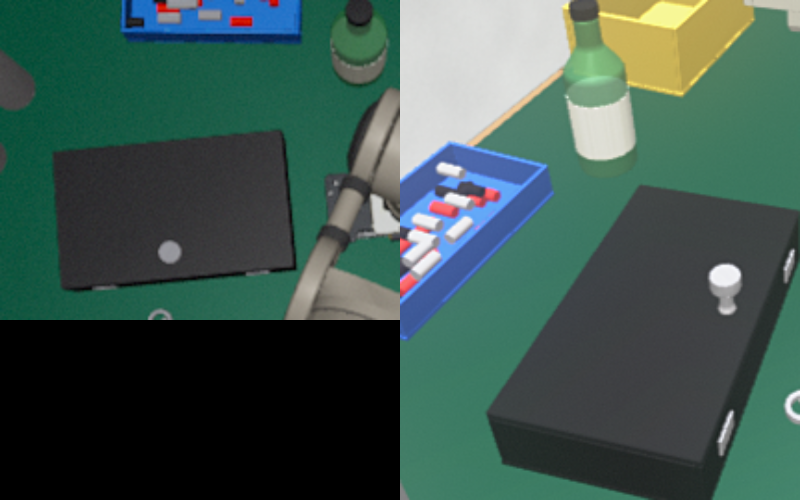

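The lid is shut flat on the rim in both views, the bottle is standing and the robot is clear.

```bash
python3 -c "
from station import *
print(sign_off())"
```

```text
the job is handed in; nothing more can be done
None
```

The job is handed in after about 48 s: all four plates squarely stacked on the outline, the spool down on the spindle, the lid fully shut and the green bottle still standing; no verdict came back.

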